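# Hang the bauble display hoop on the sprung J-hook

### The arm

A 6-joint arm with a two-finger parallel gripper is mounted at the origin on the work surface. World frame = base frame: x ahead of the robot, y to its left, z up, the work surface at z = 0. Lengths are in m, angles in rad, forces in N, time in s.
With the tool pointing down it reaches from about 0.425 to 0.95 m from the base axis. Payload 14.7 kg.
Tool frame: the origin (TCP) lies between the finger pads; the fingertips stand 8 mm ahead of it and the grasp point (between the pads) lies 11 mm behind it (env.tip_reach is the distance from the TCP to the fingertips, in m); x points along the fingers, y is the direction in which the jaws open and shut, and the axes are right-handed (so a half turn about x gives the same grasp; the last joint's range is limited). The gripper opens to 85 mm and grips with 20 to 120 N. Pads are 22 mm wide; open, the fingers measure 114 mm over their backs; the gripper's body (76 mm by 85 mm) begins 54 mm behind the grasp point. The pads swing forward as they close: fully open they stand 13 mm farther back than shut.
Start: joints at [1.243, 0.48, 1.596, -0, 1.065, -0.047], TCP at [0.18, 0.625, 0.218] pointing down, gripper open.
Joint ranges: [-2.75, 2.75], [-0.82, 2.05], [0.23, 2.67], [-1.56, 4.7], [0.09, 2.69], [-2.92, 2.92]. Speed limits (rad/s): [1.89, 1.89, 2.39, 3.01, 3.01, 3.01].

### API

Orientations are given as a unit quaternion [x, y, z, w].
In Python, from bench import env gives the robot as it stands.
- The arm moves only by the shell command python3 -m crank 'ROWS'. ROWS is a JSON object of lists of equal length, an entry for each row: "fingers": the opening, from -1 (shut) to 1 (fully open); "delta_pos": the shift along the world's x, y, z in mm, a list of three; "spin": the turn about the world's z in rad. In form: {"fingers": [fingers, ...], "delta_pos": [[x, y, z], ...], "spin": [spin, ...]}. A call has 1 to 8 rows; each row shifts and turns the pose as measured when the row begins; what a row does not reach is not made up. A row lasts 1/8 s, in which the tool goes at most 62.5 mm and 10.7 degrees, less where a joint would pass 70% of its speed; a pose out of reach is approached as far as the arm can. A call is refused whole if a number of a shift passes 62.5 or a number of a turn 0.188, either way. A call with a gripper value outside its range is refused whole. The fingers move at their own pace and stop on an object; the grip force is fixed at half the most. Time passes only in rows, so rows that do not move let the fingers close. It gives the time, the measured TCP pose, the force and the opening at its end, in the units of the state.
- env.state(): the state, without advancing time (a new reading comes with each control period).
- env.read_camera(name): name is "scene" or "top" or "wrist"; returns the picture (480x640x3 uint8, red, green, blue); there is no depth.
- env.get_calibration(name): a dict with "camera_matrix" (3x3 intrinsics, pixels), "world_from_camera" (4x4, takes a point from camera to world coordinates); the wrist camera has in their place "T_tool_cam" (4x4, takes a point from camera to tool coordinates, whose origin is the TCP and whose axes are the tool frame's). Camera axes: x right, y down, z forward; pixel columns grow to the right and rows downward; lengths in m; the calibration is good to about 2 mm. A picture is of the moment at which its call begins: read the wrist's pose just before it. get_calibration takes no time and is no camera call.
- env.job_done(): hands the job in, once; it reports no verdict.
The state is a dict: "clock": time; "q": joint angles; "dq": joint speeds; "effort": joint torques, N m; "ee_pos": TCP position; "tool_rot": TCP orientation; "wrist_force": force on the tool from outside, world axes, zero at the start; "wrist_torque": the same for the moment, N m; "width": opening from 0.0 (shut) to 1.0 (fully open).
Only numpy, scipy, OpenCV 4.12 (cv2) and the standard library are available. Lean on these libraries where they do the work, as an engineer would, in place of code of your own. Each camera call takes 0.05 s, during which the arm holds its last target.

### The job

Take the red display hoop out of its wooden cradle by the rim and bring it over the upturned tip of the high J-hook. Lower it gently until the rim just bears on the hook's sprung arm behind the tip, then, still holding it and keeping it lightly bearing, slide it back along the arm, under the blue guard and over the small hump, until it drops into the seat against the rear stop; let go and leave it hanging there at rest. Never press hard on the hook stand, with hoop or hand (stay well under 15 N), and leave the red bauble, the jar and the pot where they are.

Things in the scene. Friction and masses are not known exactly. Their poses are not given: they have to be found in the camera images.
- hoop_center (a point): Centre of the red display hoop: rigid ring, outer diameter 230 mm, inner 206 mm (rim 12 mm thick radially), 14 mm wide along its axis, 0.24-0.39 kg. It stands upright, centre 127 mm above the table at the start; x axis = hoop axis, z up. Pinch it across its 14 mm width; taken about 30 degrees round from the top, at either side, the fingers stay clear of hook and guard.
- hoop: The same red hoop as a body; its origin is the hoop's centre, same axes as hoop_center.
- cradle: Fixed oak cradle in which the hoop stands, origin on the table under its middle. The slot runs along its y axis, 17 mm wide; cheeks 160 mm long (y), 24 mm thick (x), tops 75 mm above the table; slot floor 12 mm above the table; two low chocks stop rolling. The hoop comes out straight up.
- stand: Fixed J-hook stand, origin on the table straight below the seat's middle. The level, smooth steel hook arm, 16 mm wide, centred on y = 0, points from the post to the stand's -x. Along stand x, in mm: tip -78 to -70, flat arm -70 to -23.5, ramp up to a 3 mm hump with crest -15 to -12, falling to -9.2, seat -9.2 to +9, rear stop from +9. Base plate 160 x 140 x 14 mm, x -5 to +155.
- under_tip (a point): Point on the table straight below the middle of the hook's upturned tip, at stand x = -74, y = 0 mm; axes as the stand's. The tip is 8 mm thick and rises 22 mm above the arm's top face. From tip to guard 51 mm of the arm is open from above: the rim goes in there, onto the flat, its axis along the arm.
- under_flat (a point): Point on the table straight below the arm's flat part, at stand x = -50, y = 0 mm; axes as the stand's. The arm's unloaded top face is 250 to 280 mm above this point: the bracket is clamped at a different height each time, not reported, to be felt (or seen). The arm is sprung: it yields straight down 2.4 N per mm, 12 mm at most; crossing the hump presses it 3 mm further down.
- post_top (a point): Top of the stand's post, at stand x = +45, y = 0, 360 mm above the table. Post 24 mm square, bracket 32 mm wide, front face at stand x = +29. The blue guard, 16 mm wide, reaches from the bracket over the seat to its square front edge at stand x = -19. Its underside is 17 mm above the unloaded arm (rim: 12 mm), its top 31 mm above: the seat is reached only by sliding in from the front.
- bauble: Bystander: red bauble on a white ceramic foot, 60 mm wide, 80 mm tall, origin under its centre.
- jar: Bystander: small amber glass jar with a black lid, 48 mm wide, 60 mm tall, origin under its centre.
- pot: Bystander: small terracotta pot, 64 mm wide, 60 mm tall, origin under its centre.
Not all that is in view belongs to the job. Several things have the shape of the hoop; the one meant has the colours described above.

How it is judged:
By the outcome, as a careful person would: the job done as asked, in the order asked, and still so for the second after the job is handed in, with the robot touching nothing.
It also fails if it takes over 67 s, if anything falls off the work surface, if the arm or the gripper's body presses on something with over 40 N, if the wrist force passes 120 N, or if a joint passes its speed limit or range.

## Working session

There is one attempt and no reset: what is moved stays moved. The work goes in short steps, Python scripts to look and compute and a shell command to move; the robot and the scene stay as the last step left them, time stands still between calls to the robot, and variables do not carry over. Pictures are saved under pics/ and viewed, and the job is handed in when it is done.

```bash
ls; mkdir -p pics; python3 - <<'E'
from bench import env
import cv2
print(env.state())
for n in ("scene","top","wrist"):
    cv2.imwrite(f"pics/{n}0.png",env.read_camera(n)[:,:,::-1])
    c=env.get_calibration(n); print(n,c)
print(env.tip_reach)
E
```

```text
pics
{'clock': 0.0, 'q': array([ 1.24340503e+00,  4.80846812e-01,  1.59691047e+00,  1.50351650e-05,
        1.06504696e+00, -4.66203097e-02]), 'dq': array([ 0.00099343,  0.00061123,  0.00076235, -0.00085835, -0.00090408,
        0.0002344 ]), 'effort': array([ 1.26145209e-03, -9.50675011e+01, -4.30195999e+01,  2.60673341e-04,
        1.19494926e-02,  1.13979804e-04]), 'ee_pos': array([0.17996084, 0.62413997, 0.21764902]), 'tool_rot': array([ 0.0985243 ,  0.70023407, -0.09936435,  0.70006566]), 'wrist_force': array([0.51351593, 0.81970503, 0.19791095]), 'wrist_torque': array([-0.00576026, -0.03117025,  0.00704982]), 'width': 0.9981055491236748}
scene {'camera_matrix': array([[463.65917983,   0.        , 323.17159284],
       [  0.        , 463.65917983, 242.05812614],
       [  0.        ,   0.        ,   1.        ]]), 'world_from_camera': array([[ 0.06206654,  0.81679419, -0.57358086,  1.06975813],
       [ 0.99805819, -0.04776813,  0.03997567, -0.07178104],
       [ 0.00525301, -0.57494822, -0.81817293,  0.99850155],
       [ 0.        ,  0.        ,  0.        ,  1.        ]])}
to
[... 282 characters left out ...]
1199758, -0.01388276, -0.03031698],
       [ 0.01567562, -0.16527244, -0.98612337,  1.63214694],
       [ 0.        ,  0.        ,  0.        ,  1.        ]])}
wrist {'camera_matrix': array([[344.64551845,   0.        , 320.65138474],
       [  0.        , 344.64551845, 238.67687131],
       [  0.        ,   0.        ,   1.        ]]), 'T_tool_cam': array([[-1.17290284e-03, -2.73222154e-01,  9.61950248e-01,
        -1.55020499e-01],
       [ 9.99999297e-01, -4.86589924e-04,  1.08109008e-03,
        -8.86131323e-04],
       [ 1.72697536e-04,  9.61950840e-01,  2.73222533e-01,
        -6.97002008e-02],
       [ 0.00000000e+00,  0.00000000e+00,  0.00000000e+00,
         1.00000000e+00]])}
0.008
```

View pics/scene0.png

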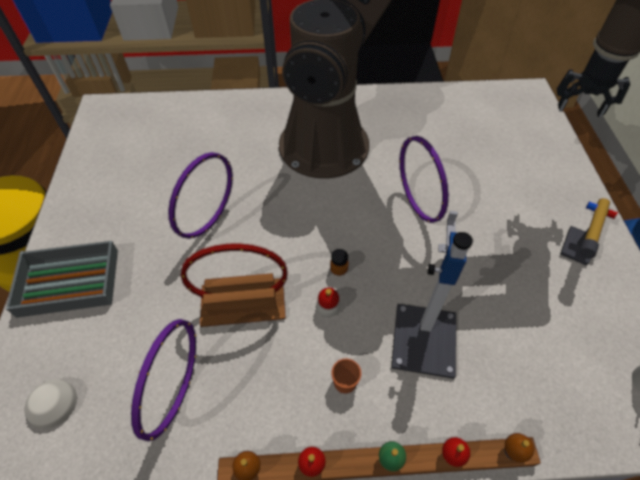

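View pics/top0.png

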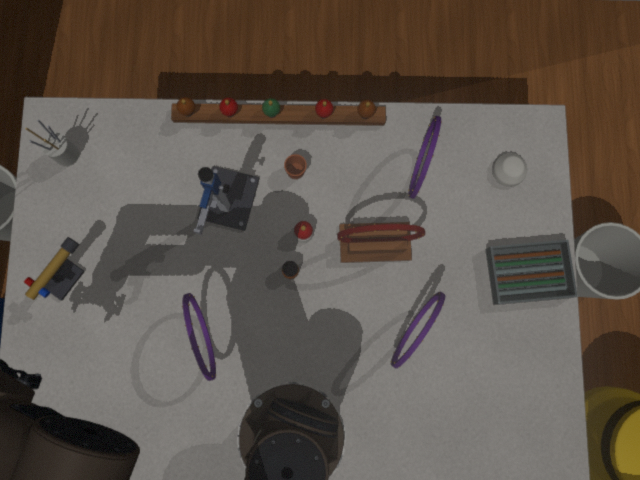

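View pics/wrist0.png

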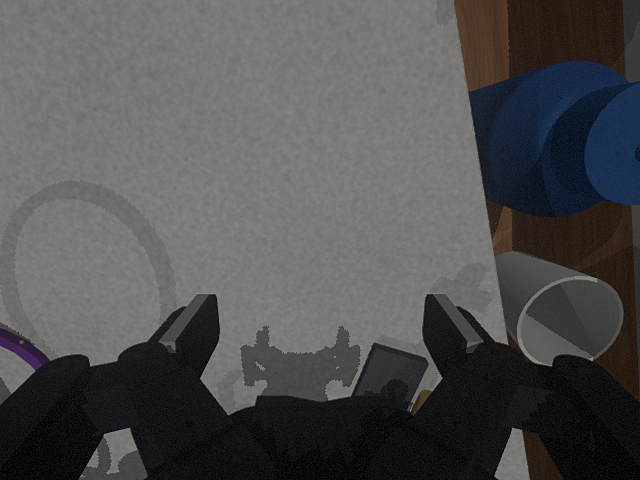

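```bash
python3 - <<'E'
import cv2
s=cv2.imread("pics/scene0.png");t=cv2.imread("pics/top0.png")
def crop(im,x0,y0,w,h,k,n):
    cv2.imwrite(n,cv2.resize(im[y0:y0+h,x0:x0+w],None,fx=k,fy=k,interpolation=cv2.INTER_CUBIC))
crop(s,370,200,120,190,3,"pics/c1.png");crop(s,165,225,200,110,4,"pics/c2.png")
crop(t,160,150,130,100,6,"pics/c3.png");crop(t,280,200,160,75,5,"pics/c4.png")
E
```

```text
(no output)
```

View pics/c1.png

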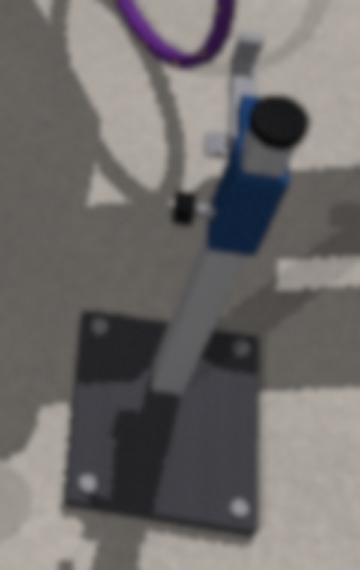

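View pics/c2.png

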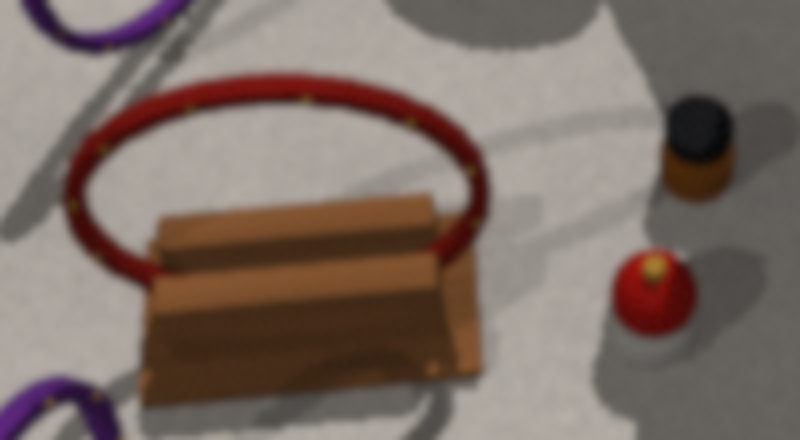

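View pics/c3.png

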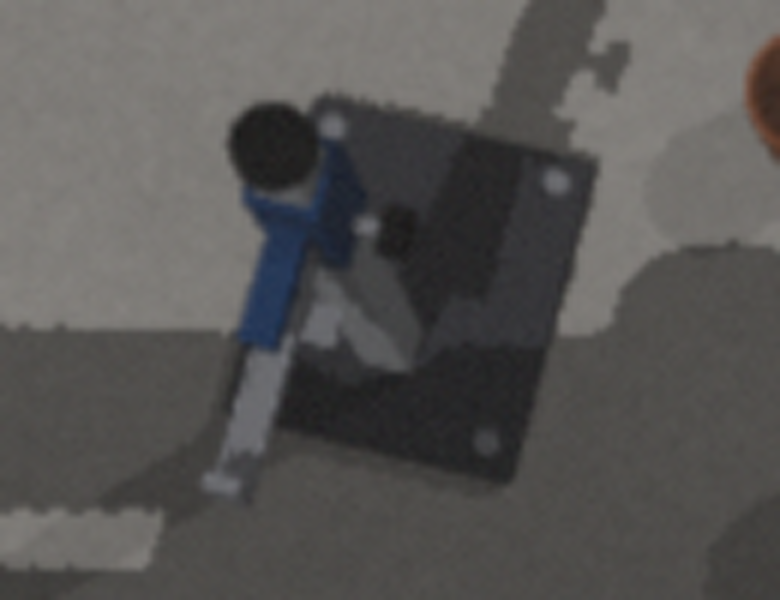

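View pics/c4.png

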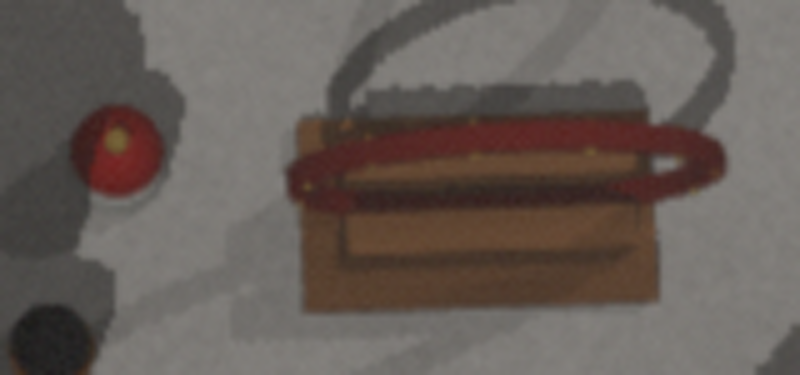

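```bash
cat > h.py <<'E'
import numpy as np,cv2
from bench import env
def ray(n,u,v):
    c=env.get_calibration(n);K=c["camera_matrix"];T=c["world_from_camera"]
    d=T[:3,:3]@np.linalg.solve(K,[u,v,1.]);return T[:3,3],d/np.linalg.norm(d)
def onz(n,u,v,z):
    o,d=ray(n,u,v);return o+d*(z-o[2])/d[2]
def tri(a,b):
    (o1,d1),(o2,d2)=ray(*a),ray(*b)
    A=np.c_[d1,-d2];s=np.linalg.lstsq(A,o2-o1,rcond=None)[0]
    p,q=o1+s[0]*d1,o2+s[1]*d2
    return (p+q)/2,np.linalg.norm(p-q)
E
python3 - <<'E'
from h import *
np.set_printoptions(precision=4,suppress=True)
T=lambda x,y:("top",160+(x-2.5)/6,150+(y-2.5)/6)
S=lambda x,y:("scene",370+(x-1)/3,200+(y-1)/3)
c=[onz(*T(*p),.014) for p in((318,97),(597,158),(508,485),(280,428))]
print("base top",*c, np.linalg.norm(c[0]-c[1]),np.linalg.norm(c[1]-c[2]))
sc=[onz(*S(*p),.014) for p in((83,313),(260,337),(250,532),(65,505))]
print("base sc",*sc,np.linalg.norm(sc[0]-sc[1]),np.linalg.norm(sc[1]-sc[2]))
for a,b,c_ in((sc[0],sc[3],1),(sc[1],sc[2],1),):
    d=b-a;print("yaw",np.degrees(np.arctan2(d[1],d[0])))
d=c[1]-c[2];print("yaw top",np.degrees(np.arctan2(d[1],d[0])))
print("post top",onz(*T(277,145),.36),onz(*S(277,120),.36))
print("tip",tri(T(222,483),S(250,40)))
print("guard front L/R",tri(T(240,345),S(240,97)) , tri(T(277,350),S(240,97)))
# hoop
for n in("top","scene"):
    im=cv2.imread(f"pics/{n}0.png");hsv=cv2.cvtColor(im,cv2.COLOR_BGR2HSV)
    m=(((hsv[...,0]<6)|(hsv[...,0]>174))&(hsv[...,1]>130)&(hsv[...,2]>50)).astype(np.uint8)
    if n=="top": m[:200]=0;m[260:]=0;m[:,:335]=0;m[:,430:]=0
    else: m[:235]=0;m[310:]=0;m[:,:170]=0;m[:,300:]=0
    ys,xs=np.nonzero(m);l,r=xs.min(),xs.max()
    pl=(l,ys[xs==l].mean());pr=(r,ys[xs==r].mean());print(n,pl,pr)
    a,b=onz(n,pl[0]-.5,pl[1],.127),onz(n,pr[0]+.5,pr[1],.127)
    d=a-b if a[1]>b[1] else b-a
    print(a,b,(a+b)/2,np.linalg.norm(d),"axis yaw",np.degrees(np.arctan2(-d[0],d[1])))
C=lambda x,y:("scene",165+(x-1.5)/4,225+(y-1.5)/4)
p=[onz(*C(*q),.075) for q in((153,288),(436,258),(160,220),(432,197))]
print("cradle tops",*p)
for i in(0,2):
    d=p[i+1]-p[i];print(np.degrees(np.arctan2(-d[0],d[1])))
print("hooptop",onz(*C(285,80),.242),tri(C(285,80),("top",280+500/5,200+135/5)))
print("bauble",onz("scene",328,294,.05),"jar",onz("scene",340,256,.06),"pot",onz("scene",346,368,.06))
print("purple near tip", onz("scene",437,218,.02))
E
```

```text
base top [0.7444 0.2357 0.014 ] [0.7162 0.1019 0.014 ] [0.5573 0.1397 0.014 ] [0.5832 0.2474 0.014 ] 0.13670216119379833 0.16330354893339605
base sc [0.5693 0.141  0.014 ] [0.5984 0.2763 0.014 ] [0.7511 0.2339 0.014 ] [0.7233 0.1039 0.014 ] 0.1384182315861207 0.15851881900014458
yaw -13.537667844246068
yaw -15.51538385125928
yaw top -13.372400979818867
post top [0.6233 0.1934 0.36  ] [0.6309 0.1943 0.36  ]
tip (array([0.5094, 0.2247, 0.2783]), np.float64(0.0018269452804109763))
guard front L/R (array([0.5613, 0.2118, 0.2861]), np.float64(0.01172598486215894)) (array([0.5612, 0.2043, 0.2865]), np.float64(0.0025126477067529468))
top (np.int64(342), np.float64(234.0)) (np.int64(420), np.float64(230.0))
[ 0.5306 -0.127   0.127 ] [ 0.5438 -0.3349  0.127 ] [ 0.5372 -0.2309  0.127 ] 0.2083825419789656 axis yaw 3.6419885961504592
scene (np.int64(181), np.float64(274.0)) (np.int64(285), np.float64(273.0))
[ 0.5258 -0.346   0.127 ] [ 0.5368 -0.1168  0.127 ] [ 0.5313 -0.2314  0.127 ] 0.22944193959456483 axis yaw -2.738003044234501
cradle tops [ 0.556  -0.3056  0.075 ] [ 0.5461 -0.1471  0.075 ] [ 0.5118 -0.3054  0.075 ] [ 0.5056 -0.1494  0.075 ]
3.558991575218088
2.291092898957437
hooptop [ 0.5355 -0.2081  0.242 ] (array([ 0.53  , -0.2118,  0.2344]), np.float64(0.004608170609313961))
bauble [ 0.5523 -0.0234  0.05  ] jar [0.4554 0.0122 0.06  ] pot [0.7338 0.0016 0.06  ]
purple near tip [0.3229 0.2856 0.02  ]
```

```bash
python3 - <<'E'
from h import *
from scipy.spatial.transform import Rotation as R
r=R.from_quat(env.state()["tool_rot"]).as_matrix();print(r.round(3))
for z in (.05,.115,.2):
  print([onz("top",u,v,z).round(3) for u,v in((187,296),(212,378),(199,336))])
print([tri(("top",187,296),("scene",a,b)) for a,b in((402,145),(423,138))])
E
```

```text
[[-0.     0.277  0.961]
 [-0.001  0.961 -0.277]
 [-1.    -0.001 -0.   ]]
[array([0.369, 0.285, 0.05 ]), array([0.154, 0.209, 0.05 ]), array([0.263, 0.248, 0.05 ])]
[array([0.365, 0.272, 0.115]), array([0.159, 0.2  , 0.115]), array([0.263, 0.237, 0.115])]
[array([0.359, 0.255, 0.2  ]), array([0.165, 0.187, 0.2  ]), array([0.263, 0.222, 0.2  ])]
[(array([0.3469077 , 0.18789773, 0.3166905 ]), np.float64(0.0863155427438232)), (array([0.34730872, 0.2076972 , 0.33119362]), np.float64(0.041895351186613125))]
```

```bash
python3 -m crank '{"fingers":[1,1,1,1,1,1,1,1],"delta_pos":[[15,-20,50],[20,-30,48],[30,-38,38],[30,-38,38],[30,-38,38],[30,-38,38],[30,-38,38],[30,-38,10]],"spin":[0,0,0,0,0,0,0,0]}'
python3 -m crank '{"fingers":[1,1,1,1,1],"delta_pos":[[30,-38,0],[30,-38,0],[30,-38,0],[20,-25,0],[0,0,0]],"spin":[0,0,0,0,0]}'
python3 - <<'E'
from h import *
s=env.state();print(s["ee_pos"],s["tool_rot"],s["clock"])
cv2.imwrite("pics/w1.png",env.read_camera("wrist")[:,:,::-1])
E
```

```text
clock: 1.15
ee_pos: [0.3956, 0.3388, 0.5198]
tool_rot: [0.095, 0.7, -0.099, 0.7]
wrist_force: [0.9, 0.1, -0.7]
width: 1.004
clock: 1.78
ee_pos: [0.51, 0.192, 0.5202]
tool_rot: [0.096, 0.7, -0.101, 0.701]
wrist_force: [-1.1, -0.3, -0.4]
width: 1.0
[0.50999349 0.19196988 0.52020278] [ 0.09633737  0.69990468 -0.10063505  0.70051776] 1.775
```

View pics/w1.png

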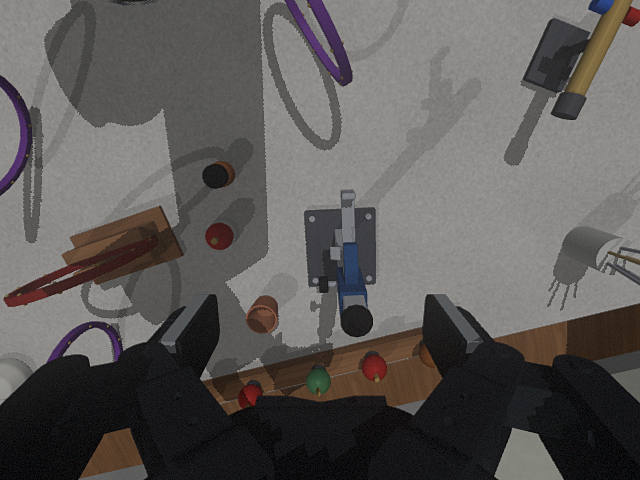

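```bash
python3 - <<'E'
import cv2
s=cv2.imread("pics/w1.png")
cv2.imwrite("pics/c5.png",cv2.resize(s[180:345,290:390],None,fx=3.6,fy=3.6,interpolation=cv2.INTER_CUBIC))
cv2.imwrite("pics/c6.png",cv2.resize(s[195:315,0:195],None,fx=4,fy=4,interpolation=cv2.INTER_CUBIC))
E
```

```text
(no output)
```

View pics/c5.png

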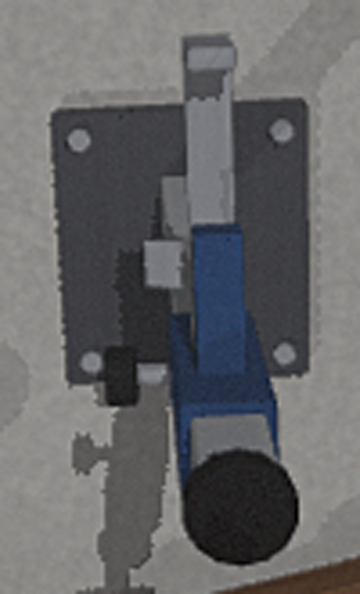

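View pics/c6.png

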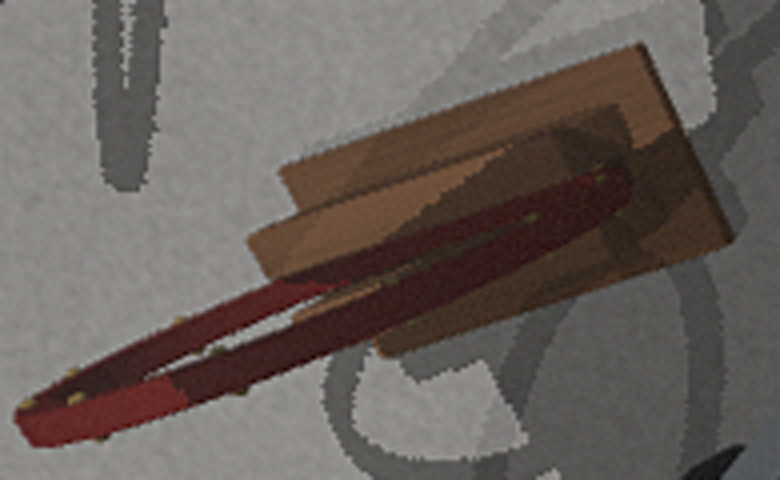

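```bash
cat >> h.py <<'E'
from scipy.spatial.transform import Rotation as Rn
def wray(u,v,pos,q):
    c=env.get_calibration("wrist");K=c["camera_matrix"];T=c["T_tool_cam"]
    R=Rn.from_quat(q).as_matrix()
    d=R@T[:3,:3]@np.linalg.solve(K,[u,v,1.]);o=np.array(pos)+R@T[:3,3]
    return o,d/np.linalg.norm(d)
def multi(rays):
    A=np.zeros((3,3));b=np.zeros(3)
    for o,d in rays:
        P=np.eye(3)-np.outer(d,d);A+=P;b+=P@o
    x=np.linalg.solve(A,b)
    return x,[round(1e3*np.linalg.norm((np.eye(3)-np.outer(d,d))@(x-o)),1) for o,d in rays]
def pz(r,z): return r[0]+r[1]*(z-r[0][2])/r[1][2]
E
python3 - <<'E'
from h import *
np.set_printoptions(precision=4,suppress=True)
s=env.state();P,q=s["ee_pos"],s["tool_rot"]
W=lambda x,y:wray(290+(x-1.3)/3.6,180+(y-1.3)/3.6,P,q)
T=lambda x,y:ray("top",160+(x-2.5)/6,150+(y-2.5)/6)
S=lambda x,y:ray("scene",370+(x-1)/3,200+(y-1)/3)
print("tip top centre",multi([W(211,58),T(222,483),S(250,40)]))
print("guard front top centre",multi([W(218,229),T(259,348)]))
c=pz(W(240,507),.36);print("post top",c)
b=[pz(W(*p),.014) for p in((52,112),(303,98),(308,377),(68,385))]
print(*b,np.linalg.norm(b[0]-b[1]),np.linalg.norm(b[1]-b[2]))
d=b[2]-b[1];print(np.degrees(np.arctan2(d[1],d[0])))
d=b[1]-b[0];print(np.degrees(np.arctan2(-d[0],d[1])))
bl=[pz(W(*p),.014) for p in((78,140),(282,130),(285,353),(92,361))];
d=bl[1]-bl[0];print("bolt",np.degrees(np.arctan2(-d[0],d[1])));d=bl[2]-bl[1];print(np.degrees(np.arctan2(d[1],d[0])))
bt=[pz(T(*p),.014) for p in((333,126),(557,181),(487,442))]
d=bt[1]-bt[0];print("boltT",np.degrees(np.arctan2(d[0],-d[1])));d=bt[1]-bt[2];print(np.degrees(np.arctan2(d[1],d[0])))
bs=[pz(S(*p),.014) for p in((100,326),(242,349),(240,507),(88,483))]
d=bs[1]-bs[0];print("boltS",np.degrees(np.arctan2(-d[0],d[1])));d=bs[3]-bs[0];print(np.degrees(np.arctan2(d[1],d[0])))
print(np.mean(bs,0),np.mean(bl,0),(bt[0]+bt[2])/2)
E
```

```text
tip top centre (array([0.5096, 0.2244, 0.2787]), [np.float64(0.4), np.float64(0.8), np.float64(1.1)])
guard front top centre (array([0.5634, 0.2113, 0.283 ]), [np.float64(1.1), np.float64(1.1)])
post top [0.6217 0.197  0.36  ]
[0.5596 0.1418 0.014 ] [0.5895 0.2743 0.014 ] [0.7486 0.2389 0.014 ] [0.7156 0.1045 0.014 ] 0.1358052537900163 0.16302127962541255
-12.542906482734743
-12.685617237203601
bolt -13.052375093189255
-13.065288880151034
boltT -13.395138966795502
-13.077099689014283
boltS -13.779003931557993
-13.089778254557316
[0.6574 0.1916 0.014 ] [0.6544 0.1905 0.014 ] [0.654  0.1891 0.014 ]
```

```bash

python3 -m crank '{"fingers":[1,1,1,1,1,1,1,1],"delta_pos":[[3,-46,-5],[3,-46,-10],[3,-46,-15],[3,-46,-15],[3,-46,-15],[3,-46,-15],[3,-46,-15],[3,-46,-10]],"spin":[-0.154,-0.154,-0.154,-0.154,-0.154,-0.154,-0.154,-0.154]}'
python3 -m crank '{"fingers":[1,1],"delta_pos":[[0,0,0],[0,0,0]],"spin":[0,0]}'
python3 - <<'E'
from h import *
s=env.state();print(s["ee_pos"],s["tool_rot"],s["clock"],Rn.from_quat(s["tool_rot"]).as_matrix().round(3),s["wrist_force"])
cv2.imwrite("pics/w2.png",env.read_camera("wrist")[:,:,::-1])
E
```

```text
clock: 2.82
ee_pos: [0.5307, -0.1736, 0.4183]
tool_rot: [0.491, 0.509, -0.492, 0.508]
wrist_force: [-0.1, -0.0, 0.1]
width: 0.998
clock: 3.08
ee_pos: [0.5304, -0.1739, 0.4173]
tool_rot: [0.491, 0.509, -0.492, 0.507]
wrist_force: [0.1, 0.6, -0.3]
width: 0.997
[ 0.53043594 -0.17385322  0.41727585] [ 0.49104     0.50914441 -0.49245957  0.50708506] 3.075 [[-0.003  0.999  0.033]
 [ 0.001  0.033 -0.999]
 [-1.    -0.003 -0.001]] [ 0.06957358  0.62285605 -0.29953564]
```

View pics/w2.png

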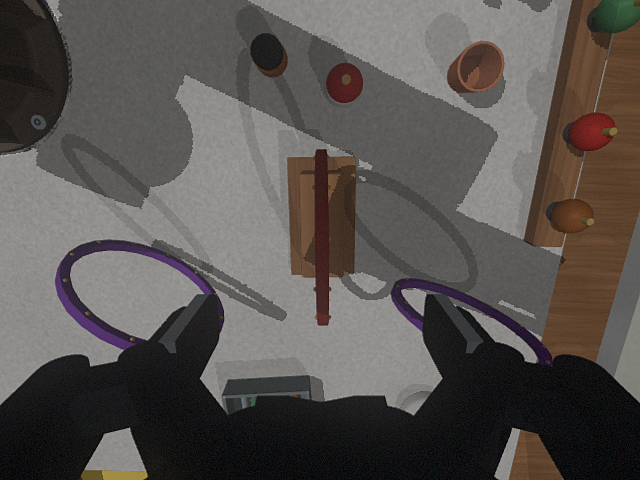

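```bash
python3 - <<'E'
from h import *
np.set_printoptions(precision=4,suppress=True)
s=env.state();P,q=s["ee_pos"],s["tool_rot"]
im=cv2.imread("pics/w2.png");hsv=cv2.cvtColor(im,cv2.COLOR_BGR2HSV)
m=((hsv[...,0]<6)|(hsv[...,0]>174))&(hsv[...,1]>110);m[:,:300]=0;m[:,345:]=0;m[:140]=0;m[335:]=0
ys,xs=np.nonzero(m);print(ys.min(),ys.max())
for v in range(ys.min(),ys.max(),15): r=xs[ys==v];print(v,r.min(),r.max(),r.mean())
def cx(v): r=np.concatenate([xs[abs(ys-v)<3]]);return r.mean()
t=wray(cx(ys.min()+4),ys.min()-.5,P,q);print("near end z.127",pz(t,.127))
# top of ring is where ray tangent; use a couple of rows on the outer surface
ctr_y=-.231
for v in(200,230,260,290,318):
    o,d=wray(cx(v),v,P,q)
    # intersect with cylinder R=.115 in y,z, nearest
    f=np.array([o[1]-ctr_y,o[2]-.127]);g=d[1:];A=g@g;B=2*f@g;C=f@f-.115**2;D=B*B-4*A*C
    print(v, o+d*(-B-D**.5)/(2*A) if D>0 else None)
C=[wray(u,v,P,q) for u,v in((299,171),(345,170))]
for u,v,z in((289,157,.0),(355,156,0),(355,274,0),(291,276,0)): print("base",pz(wray(u,v,P,q),.012))
E
python3 - <<'E'
import cv2
s=cv2.imread("pics/w2.png")
cv2.imwrite("pics/c7.png",cv2.resize(s[140:340,270:380],None,fx=3,fy=3,interpolation=cv2.INTER_CUBIC))
E
```

```text
150 324
150 317 325 321.0
165 315 326 320.5
180 315 327 321.0
195 315 327 321.0
210 315 327 321.0
225 316 328 322.0
240 316 328 322.0
255 316 328 322.0
270 317 328 322.5
285 317 328 322.8181818181818
300 317 328 322.5
315 317 328 322.5
near end z.127 [ 0.5272 -0.1152  0.127 ]
200 [ 0.5292 -0.1634  0.22  ]
230 [ 0.5306 -0.1914  0.235 ]
260 [ 0.532  -0.2211  0.2416]
290 [ 0.5336 -0.2551  0.2394]
318 [ 0.5355 -0.2981  0.2204]
base [ 0.4769 -0.1309  0.012 ]
base [ 0.5812 -0.1259  0.012 ]
base [ 0.5932 -0.3254  0.012 ]
base [ 0.482  -0.3329  0.012 ]
```

View pics/c7.png

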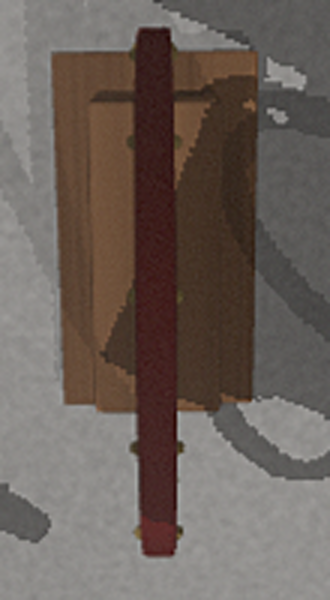

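```bash

python3 -m crank '{"fingers":[1,1,1,1,1,1,1,1],"delta_pos":[[-0.5,1,-30],[0,1,-40],[0,0.5,-40],[0,0,-40],[0,0,-30],[0,0,-20],[0,0,-8],[0,0,0]],"spin":[0.012,0,0,0,0,0,0,0]}'
```

```text
clock: 4.12
ee_pos: [0.5326, -0.16, 0.2084]
tool_rot: [0.484, 0.515, -0.482, 0.518]
wrist_force: [-0.0, -0.2, 0.7]
width: 1.001
```

```bash
cat > st.py <<'E'
from h import *
np.set_printoptions(precision=4,suppress=True)
s=env.state();R=Rn.from_quat(s["tool_rot"]).as_matrix()
print(s["clock"],s["ee_pos"],"F",s["wrist_force"],"M",s["wrist_torque"],"w",round(s["width"],3))
print("x axis",R[:,0],"jaw deg",np.degrees(np.arctan2(R[1,1],R[0,1])),"jaw z",R[2,1])
E
python3 st.py
```

```text
4.125 [ 0.5326 -0.16    0.2084] F [-0.0266 -0.2126  0.6557] M [ 0.0207 -0.015   0.0299] w 1.001
x axis [ 0.005  -0.0011 -1.    ] jaw deg 3.759431885012483 jaw z 0.004911587927141803
```

```bash

python3 -m crank '{"fingers":[1,1,1],"delta_pos":[[-3,-11,-1],[0,0,0],[0,0,0]],"spin":[-0.02,0,0]}'; python3 st.py; python3 - <<'E'
from h import *
cv2.imwrite("pics/w3.png",env.read_camera("wrist")[:,:,::-1])
E
```

```text
clock: 4.5
ee_pos: [0.5306, -0.1721, 0.2098]
tool_rot: [0.49, 0.508, -0.487, 0.514]
wrist_force: [0.1, -0.3, 0.1]
width: 1.001
4.5 [ 0.5306 -0.1721  0.2098] F [ 0.0643 -0.2749  0.112 ] M [0.0532 0.0066 0.0323] w 1.001
x axis [ 0.0083 -0.0025 -1.    ] jaw deg 2.5580949695464215 jaw z 0.008219637268157276
```

View pics/w3.png

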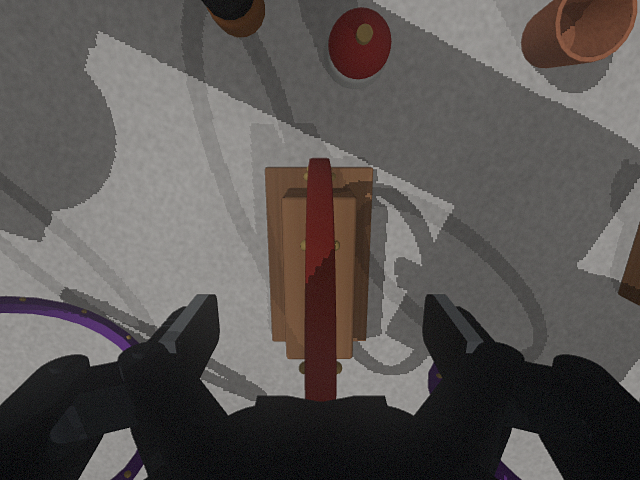

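```bash

python3 -m crank '{"fingers":[-1,-1,-1,-1,-1,-1],"delta_pos":[[0,0,-2],[0,0,0],[0,0,0],[0,0,0],[0,0,0],[0,0,0]],"spin":[0,0,0,0,0,0]}'; python3 st.py
```

```text
clock: 5.3
ee_pos: [0.5309, -0.1719, 0.2079]
tool_rot: [0.49, 0.508, -0.487, 0.514]
wrist_force: [-0.2, 0.3, -0.2]
width: 0.136
5.3 [ 0.5309 -0.1719  0.2079] F [-0.1855  0.3467 -0.2364] M [0.0176 0.0712 0.0344] w 0.136
x axis [ 0.0088 -0.0026 -1.    ] jaw deg 2.5746363804302637 jaw z 0.008641068582750877
```

```bash

python3 -m crank '{"fingers":[-1,-1,-1,-1],"delta_pos":[[0,0,0],[0,0,4],[0,0,10],[0,0,15]],"spin":[0,0,0,0]}'; python3 st.py
```

```text
clock: 5.8
ee_pos: [0.5296, -0.1714, 0.2371]
tool_rot: [0.49, 0.509, -0.488, 0.513]
wrist_force: [0.1, -0.2, -4.0]
width: 0.136
5.8 [ 0.5296 -0.1714  0.2371] F [ 0.0679 -0.2227 -4.0347] M [ 0.2403  0.0428 -0.0212] w 0.136
x axis [ 0.0054 -0.0011 -1.    ] jaw deg 2.56190937766015 jaw z 0.005340817033915424
```

```bash

python3 -m crank '{"fingers":[-1,-1,-1,-1,-1,-1,-1],"delta_pos":[[0,0,20],[0,0,25],[0,0,25],[0,0,25],[-3,8,20],[-5,20,10],[-5,30,0]],"spin":[0,0,0,0,0,0,0]}'; python3 st.py
python3 - <<'E'
from h import *
cv2.imwrite("pics/w4.png",env.read_camera("wrist")[:,:,::-1])
cv2.imwrite("pics/s4.png",env.read_camera("scene")[:,:,::-1])
E
```

```text
clock: 6.68
ee_pos: [0.5162, -0.1125, 0.3735]
tool_rot: [0.491, 0.507, -0.487, 0.514]
wrist_force: [0.3, 0.4, -4.4]
width: 0.139
6.675 [ 0.5162 -0.1125  0.3735] F [ 0.3451  0.4446 -4.4113] M [ 0.2524 -0.0613 -0.0355] w 0.139
x axis [ 0.0109 -0.003  -0.9999] jaw deg 2.4074791805758067 jaw z 0.010771003496909737
```

View pics/w4.png

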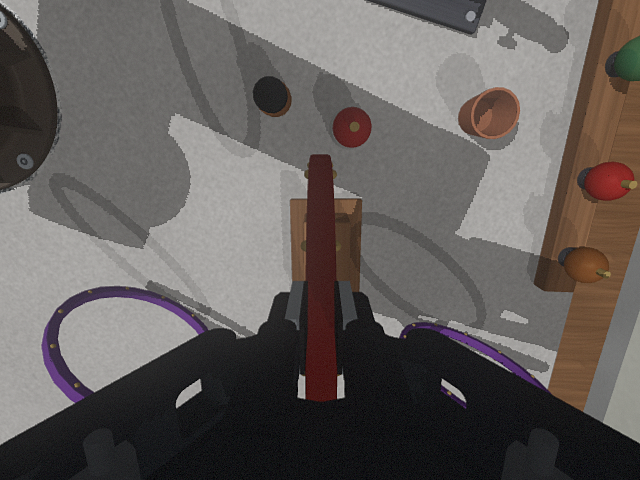

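View pics/s4.png

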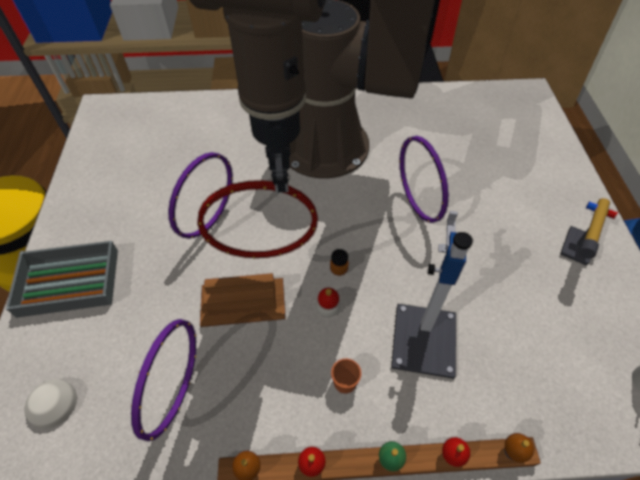

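```bash

python3 -m crank '{"fingers":[-1,-1,-1,-1,-1,-1,-1,-1],"delta_pos":[[-6,40,0],[-6,45,0],[-6,45,0],[-6,45,0],[-6,45,0],[-4,45,0],[0,40,0],[0,30,0]],"spin":[-0.034,-0.034,-0.034,-0.034,-0.034,-0.034,-0.034,-0.034]}'
python3 -m crank '{"fingers":[-1,-1],"delta_pos":[[0,10,0],[0,0,0]],"spin":[0,0]}'; python3 st.py
```

```text
clock: 7.78
ee_pos: [0.4748, 0.2367, 0.3738]
tool_rot: [0.557, 0.435, -0.554, 0.441]
wrist_force: [0.1, -0.2, -4.0]
width: 0.137
clock: 8.02
ee_pos: [0.4735, 0.249, 0.3735]
tool_rot: [0.556, 0.436, -0.553, 0.441]
wrist_force: [0.2, -0.5, -3.7]
width: 0.137
8.025 [0.4735 0.249  0.3735] F [ 0.2357 -0.55   -3.6717] M [ 0.1979 -0.0874 -0.0493] w 0.137
x axis [ 0.0076 -0.0044 -1.    ] jaw deg -13.31930246419789 jaw z 0.008364264776188901
```

```bash

python3 -m crank '{"fingers":[-1,-1,-1,-1,-1,-1,-1],"delta_pos":[[2,21,0],[2,21,0],[0,0,-25],[0,0,-25],[0,0,-25],[0,0,-10],[0,0,0]],"spin":[0,0,0,0,0,0,0]}'; python3 st.py
python3 - <<'E'
from h import *
for n in("wrist","scene","top"): cv2.imwrite(f"pics/{n}5.png",env.read_camera(n)[:,:,::-1])
s=cv2.imread("pics/scene5.png");cv2.imwrite("pics/c8.png",cv2.resize(s[120:320,340:520],None,fx=3,fy=3,interpolation=cv2.INTER_CUBIC))
s=cv2.imread("pics/top5.png");cv2.imwrite("pics/c9.png",cv2.resize(s[150:300,150:290],None,fx=4,fy=4,interpolation=cv2.INTER_CUBIC))
E
```

```text
clock: 8.9
ee_pos: [0.4792, 0.2945, 0.2871]
tool_rot: [0.557, 0.435, -0.553, 0.441]
wrist_force: [-0.1, -0.8, -3.8]
width: 0.139
8.9 [0.4792 0.2945 0.2871] F [-0.0773 -0.7518 -3.7571] M [ 0.2326 -0.0579 -0.0103] w 0.139
x axis [ 0.0094 -0.0036 -0.9999] jaw deg -13.384444410136242 jaw z 0.010000175898583596
```

View pics/wrist5.png

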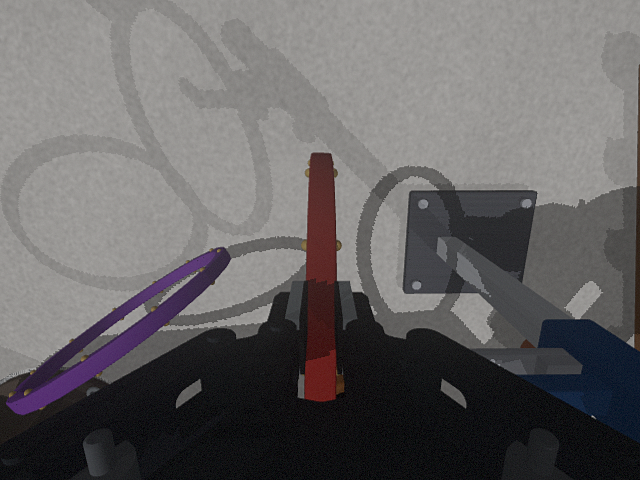

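View pics/c8.png

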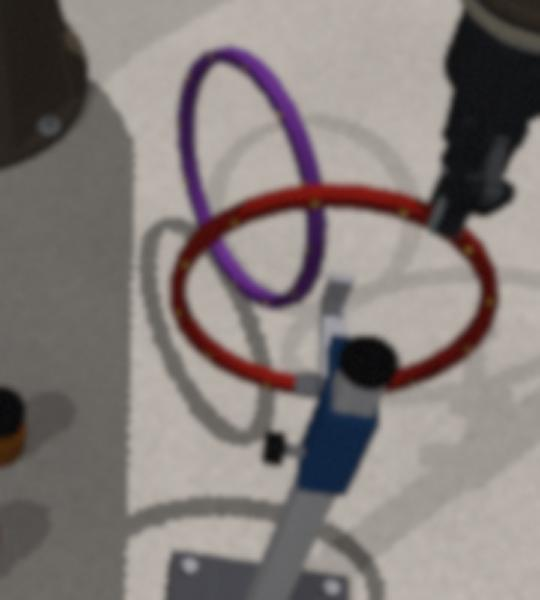

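View pics/c9.png

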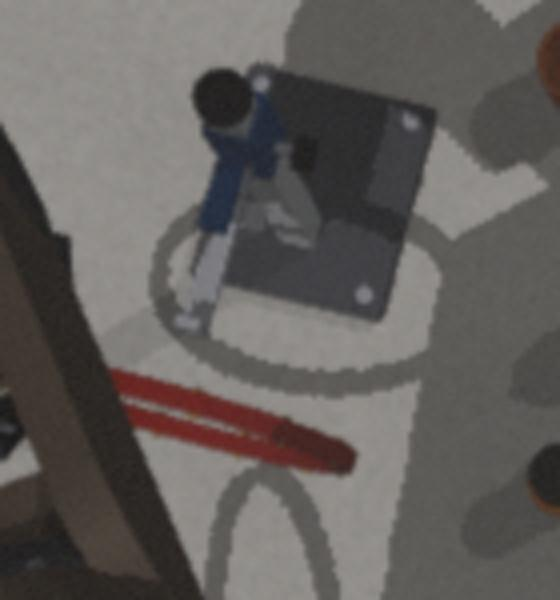

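```bash
cat >> h.py <<'E'
O=np.array([.5818,.2074]);A=np.array([.9736,-.2284]);L=np.array([.2284,.9736])
def st(p): d=np.array(p[:2])-O;return 1e3*d@A,1e3*d@L
E
python3 - <<'E'
from h import *
s=env.state();P,q=s["ee_pos"],s["tool_rot"]
zc=P[2]-.0809
im=cv2.imread("pics/wrist5.png")
e=pz(wray(321,152.5,P,q),zc);print("far end",e,st(e))
print("TCP",st(P))
e=pz(ray("top",150+(355-1.5)/4,150+(457-1.5)/4),zc);print("top end",e,st(e))
S=lambda x,y:ray("scene",340+(x-1)/3,120+(y-1)/3)
for p in((173,285),(496,297)): e=pz(S(*p),zc);print(st(e))
e=pz(S(335,186),zc+.115);print("ring top",st(e))
E
```

```text
far end [0.49453293 0.35396463 0.20731826] (np.float64(-118.43857925534438), np.float64(122.76352379194853))
TCP (np.float64(-119.34384911515284), np.float64(61.553781395469215))
top end [0.43891155 0.13135193 0.20731826] (np.float64(-121.74681792182476), np.float64(-106.67612710277238))
(np.float64(-109.55384537043538), np.float64(-102.45689982026276))
(np.float64(-138.58548927728685), np.float64(128.60126481471718))
ring top (np.float64(-116.41553022980972), np.float64(-12.528727009700743))
```

```bash
python3 - <<'E'
from h import *
cv2.imwrite("pics/w6.png",env.read_camera("wrist")[:,:,::-1])
for n in("w3","w4","wrist5","w6"):
    hsv=cv2.cvtColor(cv2.imread(f"pics/{n}.png"),cv2.COLOR_BGR2HSV)
    m=((hsv[...,0]<8)|(hsv[...,0]>172))&(hsv[...,1]>110);m[:,:300]=0;m[:,345:]=0;m[:140]=0
    print(n,np.nonzero(m.sum(1)>8)[0].min(), np.nonzero(m[:300].sum(0)>30)[0][[0,-1]])
P=np.array([.5306,-.1721,.2098]);q=[.49,.508,-.487,.514]
print(pz(wray(321,157.5,P,q),.127))
E
```

```text
w3 159 [305 334]
w4 155 [306 335]
wrist5 159 [307 335]
w6 158 [307 335]
[ 0.5285281  -0.11450282  0.127     ]
```

```bash

python3 -m crank '{"fingers":[-1,-1,-1,-1,-1],"delta_pos":[[17,-5,0],[20,-6,0],[20,-6,0],[12,-3,0],[0,0,0]],"spin":[0,0,0,0,0]}'; python3 st.py
python3 - <<'E'
from h import *
print(st(env.state()["ee_pos"]))
for n in("wrist","scene","top"): cv2.imwrite(f"pics/{n}7.png",env.read_camera(n)[:,:,::-1])
s=cv2.imread("pics/scene7.png");cv2.imwrite("pics/c8.png",cv2.resize(s[120:320,340:520],None,fx=3,fy=3,interpolation=cv2.INTER_CUBIC))
s=cv2.imread("pics/top7.png");cv2.imwrite("pics/c9.png",cv2.resize(s[150:300,150:290],None,fx=4,fy=4,interpolation=cv2.INTER_CUBIC))
E
```

```text
clock: 9.72
ee_pos: [0.5554, 0.2727, 0.2896]
tool_rot: [0.559, 0.434, -0.552, 0.441]
wrist_force: [-1.4, -0.1, -3.2]
width: 0.137
9.725 [0.5554 0.2727 0.2896] F [-1.365  -0.083  -3.2481] M [ 0.2251  0.1099 -0.0408] w 0.137
x axis [ 0.014  -0.0015 -0.9999] jaw deg -13.457415289171458 jaw z 0.014011008847605588
(np.float64(-40.65429726520553), np.float64(57.536413772295795))
```

View pics/wrist7.png

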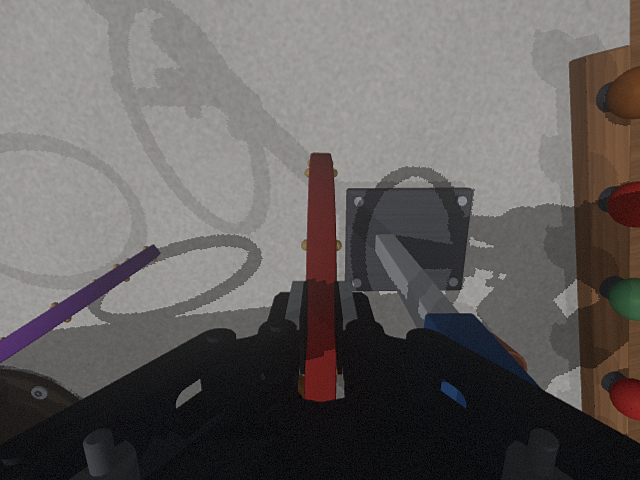

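View pics/c8.png

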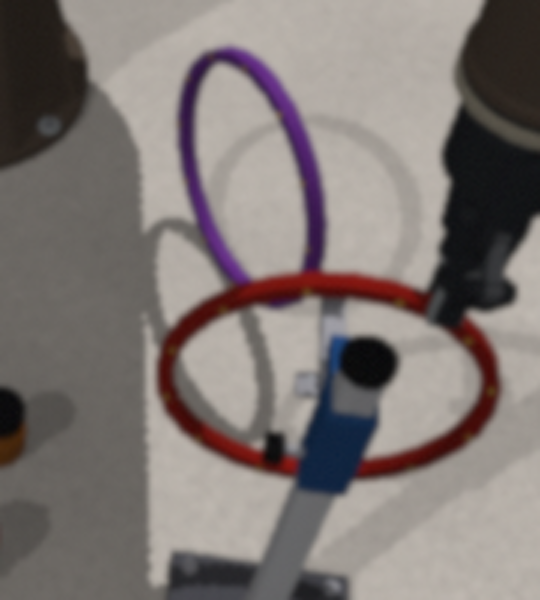

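View pics/c9.png

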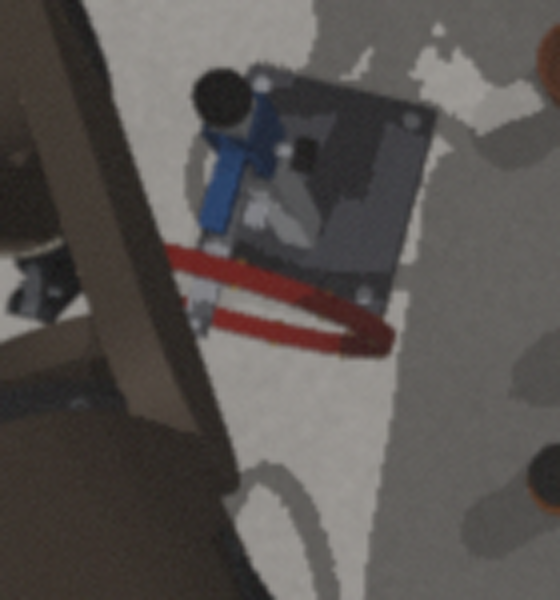

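```bash

python3 -m crank '{"fingers":[-1,-1,-1,-1,-1],"delta_pos":[[-4,1,-8],[0,0,-12],[0,0,-10],[0,0,-4],[0,0,0]],"spin":[0,0,0,0,0]}'; python3 st.py; python3 -c "
from h import *
print(st(env.state()['ee_pos']))"
```

```text
clock: 10.5
ee_pos: [0.5476, 0.2748, 0.2528]
tool_rot: [0.557, 0.436, -0.552, 0.442]
wrist_force: [-0.5, -0.1, -4.2]
width: 0.138
10.5 [0.5476 0.2748 0.2528] F [-0.539  -0.0728 -4.2115] M [ 0.1489 -0.0433 -0.0037] w 0.138
x axis [ 0.0122 -0.0019 -0.9999] jaw deg -13.304464348101032 jaw z 0.01227842702615356
(np.float64(-48.66114388776855), np.float64(57.82265720035003))
```

```bash

for i in 1 ; do python3 -m crank '{"fingers":[-1,-1,-1],"delta_pos":[[0,0,-3],[0,0,-3],[0,0,0]],"spin":[0,0,0]}'; python3 -m crank '{"fingers":[-1,-1],"delta_pos":[[0,0,-2],[0,0,0]],"spin":[0,0]}'; done; python3 st.py
python3 - <<'E'
from h import *
s=env.read_camera("scene")[:,:,::-1];cv2.imwrite("pics/c10.png",cv2.resize(s[160:300,380:520],None,fx=4,fy=4,interpolation=cv2.INTER_CUBIC))
E
```

```text
clock: 10.88
ee_pos: [0.5481, 0.2749, 0.2469]
tool_rot: [0.558, 0.435, -0.551, 0.442]
wrist_force: [0.1, 0.2, -3.2]
width: 0.139
clock: 11.12
ee_pos: [0.5482, 0.2749, 0.245]
tool_rot: [0.558, 0.435, -0.551, 0.442]
wrist_force: [-0.5, -0.7, -1.8]
width: 0.132
11.125 [0.5482 0.2749 0.245 ] F [-0.47   -0.7228 -1.8301] M [ 0.1418  0.0614 -0.0095] w 0.132
x axis [ 0.0133 -0.0014 -0.9999] jaw deg -13.316351933046061 jaw z 0.01331009163695096
```

View pics/c10.png

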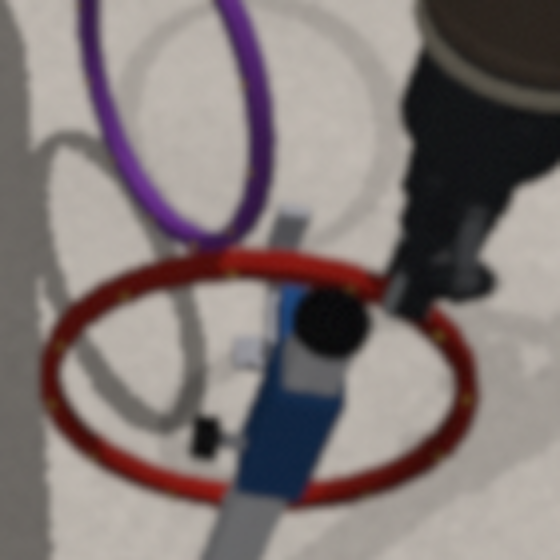

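```bash

python3 -m crank '{"fingers":[-1],"delta_pos":[[0,0,0]],"spin":[0]}'; python3 st.py;python3 -m crank '{"fingers":[-1],"delta_pos":[[0,0,0]],"spin":[0]}'; python3 st.py
```

```text
clock: 11.3
ee_pos: [0.5483, 0.2749, 0.2452]
tool_rot: [0.558, 0.435, -0.551, 0.442]
wrist_force: [0.3, -0.6, -3.2]
width: 0.14
11.3 [0.5483 0.2749 0.2452] F [ 0.3347 -0.645  -3.1708] M [ 0.171  -0.0161  0.0021] w 0.14
x axis [ 0.0135 -0.0013 -0.9999] jaw deg -13.315764239019074 jaw z 0.013480431692304229
clock: 11.42
ee_pos: [0.5483, 0.275, 0.2453]
tool_rot: [0.558, 0.435, -0.551, 0.442]
wrist_force: [0.1, 0.2, -2.4]
width: 0.139
11.425 [0.5483 0.275  0.2453] F [ 0.1285  0.2162 -2.3931] M [ 0.1733 -0.0506 -0.0199] w 0.139
x axis [ 0.0136 -0.0013 -0.9999] jaw deg -13.313695521072674 jaw z 0.013581854138394855
```

```bash

python3 -m crank '{"fingers":[-1,-1],"delta_pos":[[0,0,-1.5],[0,0,0]],"spin":[0,0]}'; python3 st.py;python3 -m crank '{"fingers":[-1],"delta_pos":[[0,0,0]],"spin":[0]}'; python3 -m crank '{"fingers":[-1],"delta_pos":[[0,0,0]],"spin":[0]}'; python3 st.py
```

```text
clock: 11.68
ee_pos: [0.5483, 0.275, 0.2438]
tool_rot: [0.558, 0.435, -0.551, 0.442]
wrist_force: [0.7, -0.3, -2.6]
width: 0.137
11.675 [0.5483 0.275  0.2438] F [ 0.7405 -0.3213 -2.5506] M [ 0.0398  0.0065 -0.0175] w 0.137
x axis [ 0.0138 -0.0013 -0.9999] jaw deg -13.31341562464996 jaw z 0.013770322396422507
clock: 11.8
ee_pos: [0.5483, 0.2749, 0.2438]
tool_rot: [0.558, 0.435, -0.551, 0.442]
wrist_force: [-0.5, -1.2, -0.9]
width: 0.133
clock: 11.92
ee_pos: [0.5483, 0.2749, 0.2439]
tool_rot: [0.558, 0.435, -0.551, 0.442]
wrist_force: [-0.6, -0.2, -1.8]
width: 0.14
11.925 [0.5483 0.2749 0.2439] F [-0.5719 -0.1594 -1.8456] M [0.0922 0.0447 0.0191] w 0.14
x axis [ 0.0139 -0.0013 -0.9999] jaw deg -13.312186788269118 jaw z 0.013797501380553079
```

```bash
cat > st2.py <<'E'
from h import *
s=env.state();a=st(s["ee_pos"])
print("stand x %.1f y %.1f z %.1f"%(a[0],a[1],1e3*s["ee_pos"][2]),"F",s["wrist_force"].round(1),"Mx",s["wrist_torque"].round(2))
E
python3 -m crank '{"fingers":[-1,-1,-1],"delta_pos":[[3.9,-0.9,-0.6],[3.9,-0.9,0],[0,0,0]],"spin":[0,0,0]}'; python3 st2.py
```

```text
clock: 12.3
ee_pos: [0.5567, 0.273, 0.2433]
tool_rot: [0.558, 0.435, -0.551, 0.442]
wrist_force: [-0.6, 0.6, -1.6]
width: 0.14
stand x -39.4 y 58.2 z 243.3 F [-0.6  0.6 -1.6] Mx [0.04 0.04 0.04]
```

```bash

python3 -m crank '{"fingers":[-1,-1,-1],"delta_pos":[[3.9,-0.9,0],[3.4,-0.9,0],[0,0,0]],"spin":[0,0,0]}'; python3 st2.py;
python3 -m crank '{"fingers":[-1],"delta_pos":[[0,0,0]],"spin":[0]}' >/dev/null; python3 st2.py
python3 - <<'E'
from h import *
cv2.imwrite("pics/w11.png",env.read_camera("wrist")[:,:,::-1])
s=env.read_camera("scene")[:,:,::-1];cv2.imwrite("pics/c11.png",cv2.resize(s[160:300,380:520],None,fx=4,fy=4,interpolation=cv2.INTER_CUBIC))
E
```

```text
clock: 12.68
ee_pos: [0.5646, 0.271, 0.2433]
tool_rot: [0.558, 0.435, -0.551, 0.442]
wrist_force: [-0.3, 0.1, -2.4]
width: 0.136
stand x -31.3 y 58.0 z 243.3 F [-0.3  0.1 -2.4] Mx [ 0.   -0.01 -0.04]
stand x -31.2 y 58.0 z 243.3 F [-0.6 -0.6 -1.8] Mx [ 0.    0.18 -0.1 ]
```

View pics/c11.png

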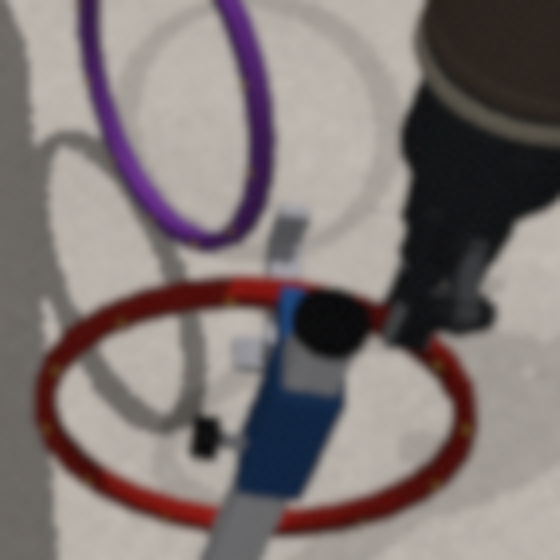

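View pics/w11.png

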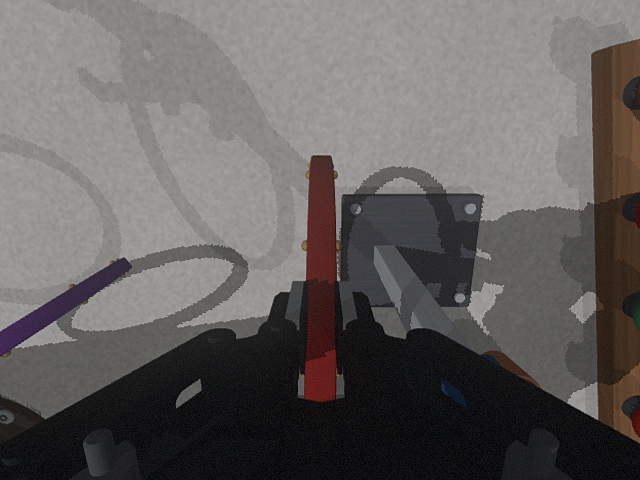

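```bash

python3 -m crank '{"fingers":[-1,-1,-1],"delta_pos":[[3,-0.7,0.4],[3,-0.7,0.5],[0,0,0]],"spin":[0,0,0]}'>/dev/null; python3 st2.py;
python3 -m crank '{"fingers":[-1],"delta_pos":[[0,0,0]],"spin":[0]}' >/dev/null; python3 st2.py
```

```text
stand x -24.7 y 58.1 z 244.2 F [ 0.9 -0.2 -2.2] Mx [ 0.14 -0.02  0.01]
stand x -24.7 y 58.1 z 244.2 F [-0.8  0.3 -3.3] Mx [ 0.1   0.05 -0.  ]
```

```bash

python3 -m crank '{"fingers":[-1,-1],"delta_pos":[[2.5,-0.6,0.3],[0,0,0]],"spin":[0,0]}'>/dev/null; python3 st2.py;
python3 -m crank '{"fingers":[-1],"delta_pos":[[0,0,0]],"spin":[0]}' >/dev/null; python3 st2.py
```

```text
stand x -22.0 y 58.0 z 244.5 F [ 0.4 -0.1 -2.7] Mx [ 0.11 -0.1  -0.  ]
stand x -22.0 y 58.1 z 244.5 F [-0.8 -1.  -2.8] Mx [ 0.12 -0.03 -0.03]
```

```bash

python3 -m crank '{"fingers":[-1,-1],"delta_pos":[[2.5,-0.6,-0.2],[0,0,0]],"spin":[0,0]}'>/dev/null; python3 st2.py;
python3 -m crank '{"fingers":[-1],"delta_pos":[[0,0,0]],"spin":[0]}' >/dev/null; python3 st2.py
```

```text
stand x -19.3 y 58.0 z 244.2 F [ 0.4 -0.1 -2. ] Mx [ 0.04 -0.12  0.04]
stand x -19.2 y 58.0 z 244.2 F [-0.4 -0.9 -2.6] Mx [ 0.11  0.03 -0.05]
```

```bash

python3 -m crank '{"fingers":[-1,-1],"delta_pos":[[2.5,-0.6,0],[0,0,0]],"spin":[0,0]}'>/dev/null; python3 st2.py;
python3 -m crank '{"fingers":[-1],"delta_pos":[[0,0,0]],"spin":[0]}' >/dev/null; python3 st2.py
```

```text
stand x -16.5 y 58.0 z 244.2 F [ 1.1 -0.4 -2.5] Mx [ 0.08 -0.09  0.01]
stand x -16.5 y 58.0 z 244.2 F [-0.6  0.  -2.8] Mx [ 0.08  0.06 -0.01]
```

```bash

python3 - <<'E'
from h import *
w=env.read_camera("wrist")[:,:,::-1];cv2.imwrite("pics/w12.png",w)
s=env.read_camera("scene")[:,:,::-1];t=env.read_camera("top")[:,:,::-1]
cv2.imwrite("pics/c12.png",np.hstack([cv2.resize(s[160:300,380:520],(560,560),interpolation=cv2.INTER_CUBIC)]))
cv2.imwrite("pics/t12.png",cv2.resize(t[150:300,150:290],None,fx=4,fy=4,interpolation=cv2.INTER_CUBIC))
E
```

```text
(no output)
```

View pics/c12.png

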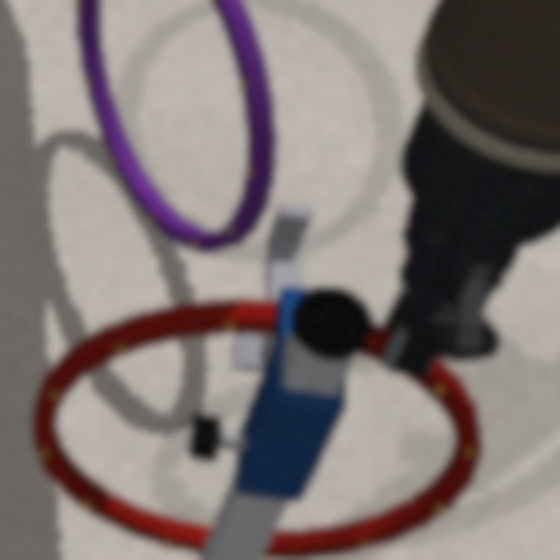

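View pics/w12.png

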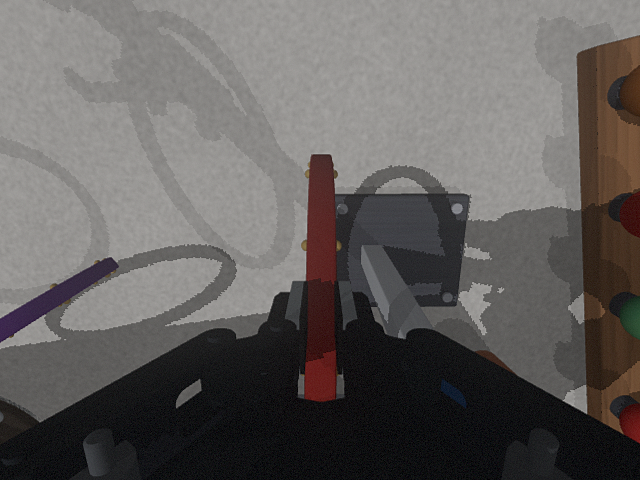

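View pics/t12.png

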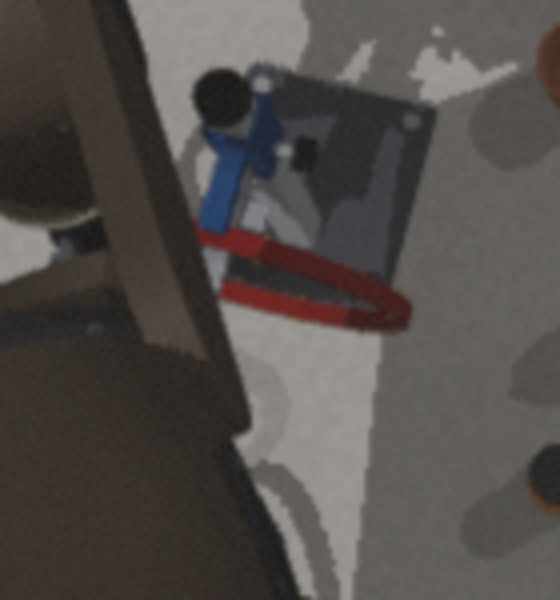

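```bash

python3 - <<'E'
from h import *
s=env.state();P,q=s["ee_pos"],s["tool_rot"];zc=P[2]-.084
T=lambda x,y:ray("top",150+(x-1.5)/4,150+(y-1.5)/4)
print("-y end",st(pz(T(411,315),zc)))
print("+y end",st(pz(wray(321,154,P,q),zc)))
S=lambda x,y:ray("scene",380+(x-1.5)/4,160+(y-1.5)/4)
print("scene ends",st(pz(S(38,420),zc)),st(pz(S(478,435),zc)))
# top outer rim, left stretch just left of guard at crop(235,310)
print("top rim", st(pz(S(235,308),zc+.114)))
# bolts/tip recheck
print("tip", st(pz(S(293,213),.2787)), "guard front", st(pz(S(290,292),.287)))
print("top rim in top", st(pz(T(232,240),zc+.114)),"guard front",st(pz(T(214,228),.287)))
E
```

```text
-y end (np.float64(-20.367636608811235), np.float64(-111.30103844998168))
+y end (np.float64(-15.41484740851023), np.float64(118.31612730653853))
scene ends (np.float64(-8.653437607326376), np.float64(-105.85727393788608)) (np.float64(-39.26995053215493), np.float64(126.02978838514119))
top rim (np.float64(-14.226692527595045), np.float64(-25.158702128978092))
tip (np.float64(-74.58932251170707), np.float64(0.9247245131074286)) guard front (np.float64(-18.47366977480529), np.float64(-1.9238055514579835))
top rim in top (np.float64(-20.14931173084241), np.float64(-11.761204955648507)) guard front (np.float64(-17.927562973796643), np.float64(-2.3336908703134145))
```

```bash

python3 - <<'E'
from h import *
W=lambda x,y:wray(290+(x-1.3)/3.6,180+(y-1.3)/3.6,[0.50999349,0.19196988,0.52020278],[0.09633737,0.69990468,-0.10063505,0.70051776])
T=lambda x,y:ray("top",160+(x-2.5)/6,150+(y-2.5)/6)
S=lambda x,y:ray("scene",370+(x-1)/3,200+(y-1)/3)
def show(n,r):
    x,e=multi(r);print(n,x.round(4),np.round(st(x),1),e)
show("block",[W(163,262),T(322,325),S(216,144)])
show("knob",[W(120,375),T(400,230),S(184,208)])
show("tip",[W(211,58),T(222,483),S(250,40)])
show("tip rear-ish edge +y",[W(235,68),T(243,487-12)])
show("guard fr R",[W(243,230),T(240,343)])
show("guard fr L",[W(193,230),T(278,352)])
show("post cap",[W(240,507),T(277,145),S(277,120)])
E
```

```text
block [0.5784 0.1902 0.2608] [  0.7 -17.5] [np.float64(1.6), np.float64(1.4), np.float64(1.9)]
knob [0.6198 0.1625 0.2518] [ 47.2 -35.1] [np.float64(1.1), np.float64(1.4), np.float64(2.3)]
tip [0.5102 0.2238 0.2797] [-73.5  -0.4] [np.float64(1.3), np.float64(1.3), np.float64(1.3)]
tip rear-ish edge +y [0.5325 0.2338 0.1794] [-54.   14.4] [np.float64(2.0), np.float64(2.0)]
guard fr R [0.5635 0.2172 0.2935] [-20.1   5.4] [np.float64(1.7), np.float64(1.7)]
guard fr L [0.56   0.2022 0.2921] [-20.  -10.1] [np.float64(1.2), np.float64(1.2)]
post cap [0.6261 0.1957 0.3536] [45.8 -1.3] [np.float64(0.6), np.float64(1.5), np.float64(1.3)]
```

```bash

python3 -m crank '{"fingers":[-1,-1],"delta_pos":[[2.5,-0.6,0],[0,0,0]],"spin":[0,0]}'>/dev/null; python3 st2.py;
python3 -m crank '{"fingers":[-1],"delta_pos":[[0,0,0]],"spin":[0]}' >/dev/null; python3 st2.py
```

```text
stand x -13.8 y 58.0 z 244.2 F [ 0.1 -0.4 -2.5] Mx [ 0.1  -0.07 -0.02]
stand x -13.8 y 58.0 z 244.2 F [ 0.2 -0.2 -2.6] Mx [0.1  0.03 0.02]
```

```bash

python3 -m crank '{"fingers":[-1,-1],"delta_pos":[[2.5,-0.6,0],[0,0,0]],"spin":[0,0]}'>/dev/null; python3 st2.py;
python3 -m crank '{"fingers":[-1],"delta_pos":[[0,0,0]],"spin":[0]}' >/dev/null; python3 st2.py
```

```text
stand x -11.1 y 58.0 z 244.2 F [ 0.  -0.3 -1.9] Mx [ 0.1  -0.1   0.04]
stand x -11.0 y 58.0 z 244.2 F [-0.4 -0.2 -2.4] Mx [ 0.11  0.05 -0.02]
```

```bash

python3 -m crank '{"fingers":[-1,-1],"delta_pos":[[2.5,-0.6,0],[0,0,0]],"spin":[0,0]}'>/dev/null; python3 st2.py;
python3 -m crank '{"fingers":[-1],"delta_pos":[[0,0,0]],"spin":[0]}' >/dev/null; python3 st2.py
```

```text
stand x -8.3 y 58.0 z 244.2 F [-0.1 -0.3 -3.3] Mx [ 0.05 -0.12  0.03]
stand x -8.3 y 58.0 z 244.2 F [-0.1 -0.3 -2.8] Mx [0.1  0.02 0.07]
```

```bash

python3 -m crank '{"fingers":[-1,-1],"delta_pos":[[2.5,-0.6,-0.3],[0,0,0]],"spin":[0,0]}'>/dev/null; python3 st2.py;
python3 -m crank '{"fingers":[-1],"delta_pos":[[0,0,0]],"spin":[0]}' >/dev/null; python3 st2.py
python3 - <<'E'
from h import *
w=env.read_camera("wrist")[:,:,::-1];cv2.imwrite("pics/w13.png",w)
s=env.read_camera("scene")[:,:,::-1]
cv2.imwrite("pics/c13.png",cv2.resize(s[160:300,380:520],(560,560),interpolation=cv2.INTER_CUBIC))
E
```

```text
stand x -5.6 y 57.9 z 243.9 F [-0.1 -0.1 -1.9] Mx [ 0.07 -0.05 -0.02]
stand x -5.5 y 57.9 z 243.9 F [ 0.1 -0.1 -2.1] Mx [0.05 0.04 0.01]
```

View pics/c13.png

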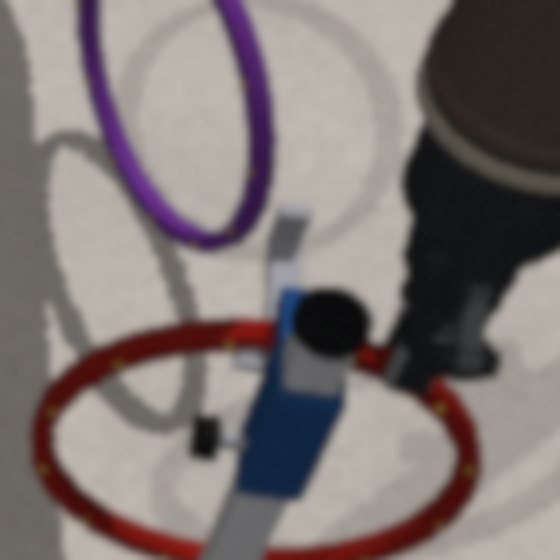

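View pics/w13.png

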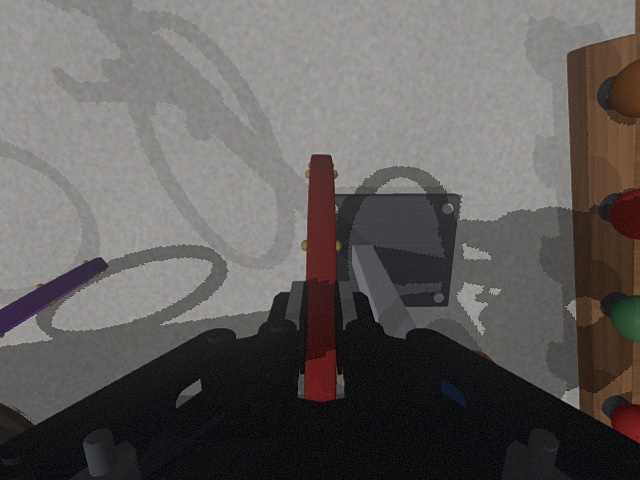

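```bash

python3 -m crank '{"fingers":[-1,-1],"delta_pos":[[2.5,-0.6,-0.3],[0,0,0]],"spin":[0,0]}'>/dev/null; python3 st2.py;
python3 -m crank '{"fingers":[-1],"delta_pos":[[0,0,0]],"spin":[0]}' >/dev/null; python3 st2.py
```

```text
stand x -2.9 y 57.9 z 243.6 F [ 0.7  0.1 -2.5] Mx [ 0.1  -0.03  0.06]
stand x -2.9 y 58.0 z 243.6 F [-0.1  0.4 -1.1] Mx [ 0.05  0.1  -0.  ]
```

```bash

python3 -m crank '{"fingers":[-1,-1],"delta_pos":[[2,-0.5,-0.3],[0,0,0]],"spin":[0,0]}'>/dev/null; python3 st2.py;
python3 -m crank '{"fingers":[-1],"delta_pos":[[0,0,0]],"spin":[0]}' >/dev/null; python3 st2.py
```

```text
stand x -0.8 y 57.9 z 243.3 F [-0.2 -0.3 -1.7] Mx [0.03 0.   0.02]
stand x -0.7 y 57.9 z 243.3 F [-0.7  0.4 -0.5] Mx [ 0.07  0.11 -0.08]
```

```bash

python3 -m crank '{"fingers":[-1,-1],"delta_pos":[[1.5,-0.4,-0.3],[0,0,0]],"spin":[0,0]}'>/dev/null; python3 st2.py;
python3 -m crank '{"fingers":[-1],"delta_pos":[[0,0,0]],"spin":[0]}' >/dev/null; python3 st2.py
```

```text
stand x 0.9 y 57.9 z 243.0 F [-0.1 -0.7 -1.6] Mx [-0.01  0.06 -0.1 ]
stand x 0.9 y 57.8 z 243.0 F [-1.4 -0.5 -1.1] Mx [-0.03  0.11 -0.06]
```

```bash

python3 -m crank '{"fingers":[-1,-1],"delta_pos":[[1.5,-0.4,0],[0,0,0]],"spin":[0,0]}'>/dev/null; python3 st2.py;
python3 -m crank '{"fingers":[-1],"delta_pos":[[0,0,0]],"spin":[0]}' >/dev/null; python3 st2.py
```

```text
stand x 2.5 y 57.8 z 243.1 F [-0.6 -0.1 -1.1] Mx [ 0.01  0.07 -0.08]
stand x 2.5 y 57.8 z 243.0 F [-0.6 -0.5 -1.4] Mx [ 0.05  0.19 -0.03]
```

```bash

python3 -m crank '{"fingers":[-1,-1],"delta_pos":[[1.5,-0.4,0],[0,0,0]],"spin":[0,0]}'>/dev/null; python3 st2.py;
python3 -m crank '{"fingers":[-1],"delta_pos":[[0,0,0]],"spin":[0]}' >/dev/null; python3 st2.py
python3 - <<'E'
from h import *
w=env.read_camera("wrist")[:,:,::-1];cv2.imwrite("pics/w14.png",w)
s=env.read_camera("scene")[:,:,::-1];t=env.read_camera("top")[:,:,::-1]
cv2.imwrite("pics/s14.png",s);cv2.imwrite("pics/t14.png",t)
cv2.imwrite("pics/c14.png",cv2.resize(s[200:280,420:500],(640,640),interpolation=cv2.INTER_CUBIC)[:600])
cv2.imwrite("pics/ct14.png",cv2.resize(t[165:245,180:260],(640,640),interpolation=cv2.INTER_CUBIC)[:600])
E
```

```text
stand x 4.0 y 57.8 z 243.0 F [-2.1  0.9 -0.9] Mx [ 0.08  0.32 -0.04]
stand x 4.0 y 57.7 z 243.0 F [-1.9  1.3 -1.4] Mx [ 0.01  0.24 -0.1 ]
```

View pics/c14.png

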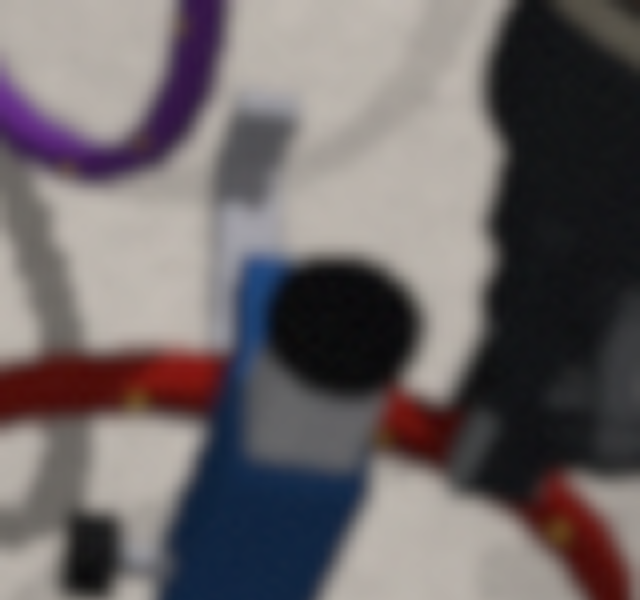

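View pics/ct14.png

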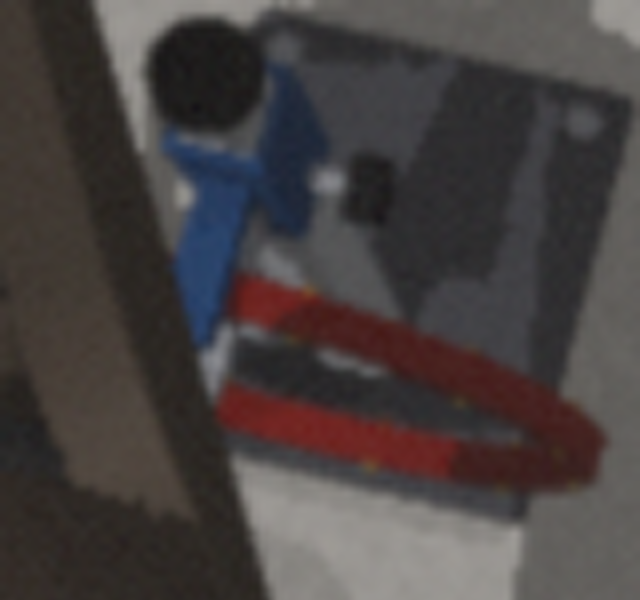

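View pics/w14.png

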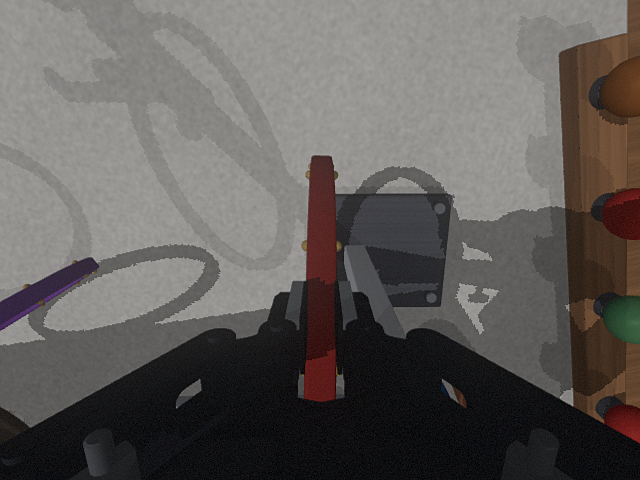

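```bash

python3 - <<'E'
from h import *
T=lambda x,y:ray("top",180+(x-3.5)/8,165+(y-3.5)/8)
S=lambda x,y:ray("scene",420+(x-3.5)/8,200+(y-3.5)/8)
for z in(.27,.276): print("rim mid at guard", st(pz(T(240,297),z)), "scene",st(pz(S(215,385),z)),st(pz(S(400,420),z)))
print("guard front",st(pz(T(190,346),.293)),st(pz(S(265,258),.293)), "tip",st(pz(S(265,102),.284)),)
E
```

```text
rim mid at guard (np.float64(0.36154518450738266), np.float64(-10.16436287362841)) scene (np.float64(6.170922011348483), np.float64(-8.50061643662027)) (np.float64(8.830606547028104), np.float64(34.92914157471984))
rim mid at guard (np.float64(-0.7560902547971109), np.float64(-11.456966602320321)) scene (np.float64(10.558037436769403), np.float64(-9.751351487974478)) (np.float64(13.195816586985998), np.float64(33.32071538479453))
guard front (np.float64(-21.614582104847045), np.float64(-4.864068497872462)) (np.float64(-15.888716599284464), np.float64(-2.2276002583029606)) tip (np.float64(-71.44953545791088), np.float64(-0.6410429266772673))
```

```bash

python3 -m crank '{"fingers":[-1,-1,-1],"delta_pos":[[-0.8,0.2,-0.6],[0,0,0],[0,0,0]],"spin":[0,0,0]}'>/dev/null; python3 st2.py;
python3 -m crank '{"fingers":[-1],"delta_pos":[[0,0,0]],"spin":[0]}' >/dev/null; python3 st2.py; python3 st.py
```

```text
stand x 3.6 y 57.8 z 242.6 F [-0.7  0.2 -1. ] Mx [-0.12  0.05 -0.04]
stand x 3.6 y 57.8 z 242.7 F [-0.2 -0.4 -1.1] Mx [-0.03  0.1  -0.04]
18.8 [0.5985 0.2628 0.2427] F [-0.1677 -0.3724 -1.109 ] M [-0.0278  0.1048 -0.0407] w 0.136
x axis [ 0.0143 -0.0014 -0.9999] jaw deg -13.30122780534009 jaw z 0.014201743731737049
```

```bash

python3 -m crank '{"fingers":[-0.6,-0.4,-0.2,0,0,0],"delta_pos":[[0,0,0],[0,0,0],[0,0,0],[0,0,0],[0,0,0],[0,0,0]],"spin":[0,0,0,0,0,0]}'; python3 st2.py
python3 - <<'E'
from h import *
w=env.read_camera("wrist")[:,:,::-1];cv2.imwrite("pics/w15.png",w)
s=env.read_camera("scene")[:,:,::-1];t=env.read_camera("top")[:,:,::-1]
cv2.imwrite("pics/c15.png",cv2.resize(s[160:310,370:520],(600,600),interpolation=cv2.INTER_CUBIC))
E
```

```text
clock: 19.55
ee_pos: [0.5989, 0.263, 0.243]
tool_rot: [0.558, 0.435, -0.551, 0.442]
wrist_force: [-0.2, -0.1, -0.7]
width: 0.499
stand x 3.9 y 58.1 z 243.0 F [-0.2 -0.1 -0.7] Mx [ 0.03  0.   -0.06]
```

View pics/c15.png

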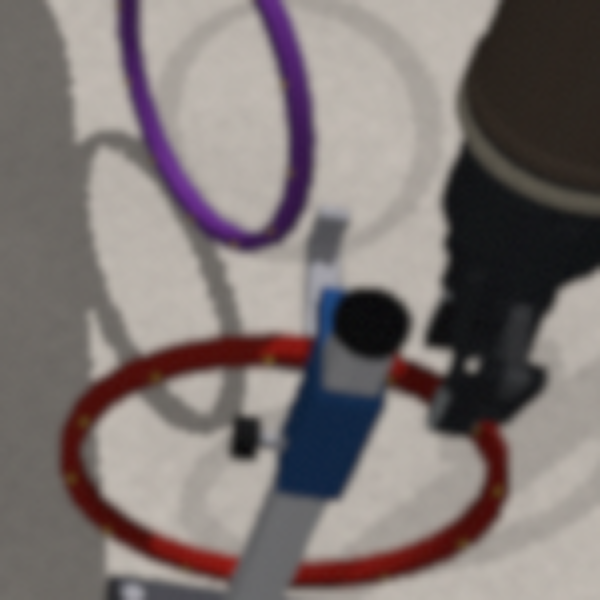

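View pics/w15.png

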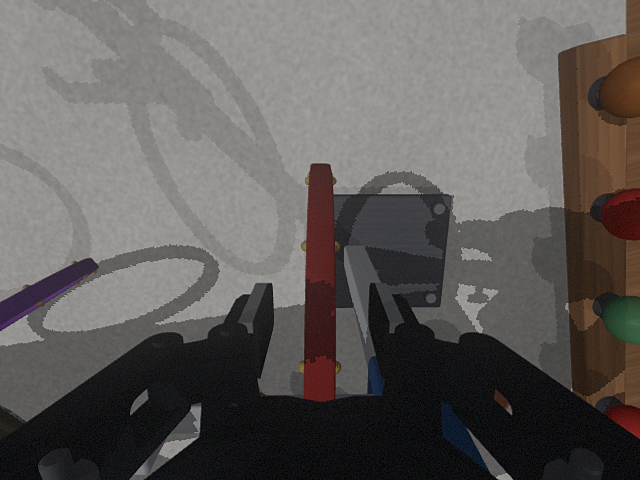

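```bash

python3 -m crank '{"fingers":[0,0,0,0,0,0,0,0],"delta_pos":[[0,0,5],[1,2,10],[1,3,15],[1,3,20],[1,4,25],[2,8,30],[4,16,30],[5,20,30]],"spin":[0,0,0,0,0,0,0,0]}'
python3 -m crank '{"fingers":[0,0,0,0,0,0],"delta_pos":[[0,30,20],[0,40,0],[0,40,0],[0,20,0],[0,0,0],[0,0,0]],"spin":[0,0,0,0,0,0]}'
python3 - <<'E'
from h import *
s=env.read_camera("scene")[:,:,::-1];t=env.read_camera("top")[:,:,::-1]
cv2.imwrite("pics/s16.png",s);cv2.imwrite("pics/t16.png",t)
cv2.imwrite("pics/c16.png",cv2.resize(s[160:310,370:520],(600,600),interpolation=cv2.INTER_CUBIC))
cv2.imwrite("pics/ct16.png",cv2.resize(t[150:270,170:290],(600,600),interpolation=cv2.INTER_CUBIC))
E
```

```text
clock: 20.7
ee_pos: [0.6137, 0.3202, 0.4187]
tool_rot: [0.559, 0.435, -0.55, 0.442]
wrist_force: [0.6, 0.1, 0.4]
width: 0.503
clock: 21.45
ee_pos: [0.6135, 0.4562, 0.4501]
tool_rot: [0.563, 0.434, -0.546, 0.443]
wrist_force: [-0.2, -0.2, 0.0]
width: 0.501
```

View pics/c16.png

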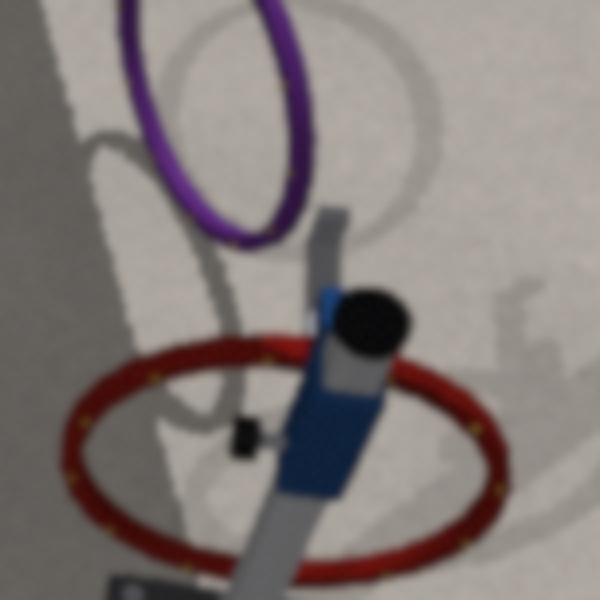

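View pics/ct16.png

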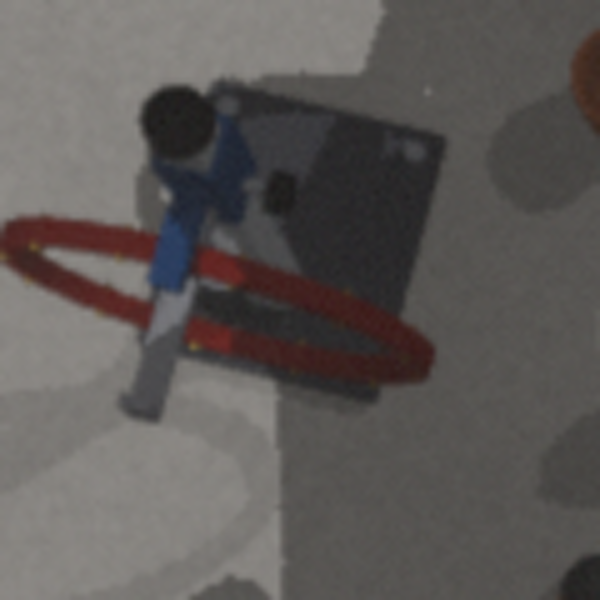

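View pics/s16.png

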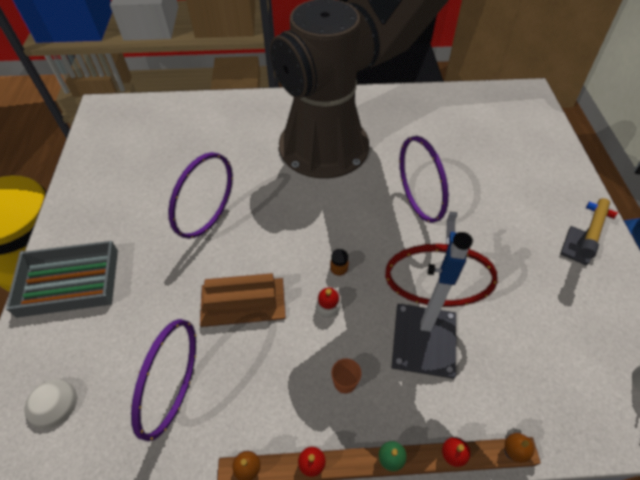

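```bash

python3 - <<'E'
from h import *
T=lambda x,y:ray("top",170+(x-2)/5,150+(y-2)/5)
for z in(.266,.272):print([np.round(st(pz(T(*p),z)),1) for p in((152,244),(198,263))])
print("guard front",st(pz(T(167,288),.293)))
a=cv2.imread("pics/s16.png");s=env.read_camera("scene")[:,:,::-1]
print("change in hook area",cv2.absdiff(a,s)[200:320,370:520].mean(), env.state()["clock"])
E
```

```text
[array([ 3.4, 15. ]), array([-0.3, -8.8])]
[array([ 2.2, 13.6]), array([ -1.4, -10.1])]
guard front (np.float64(-20.376220605217863), np.float64(-3.763144973263657))
change in hook area 1.0969259259259259 21.6
```

```bash
python3 -m crank '{"fingers":[0,0,0,0],"delta_pos":[[0,0,0],[0,0,0],[0,0,0],[0,0,0]],"spin":[0,0,0,0]}'; python3 -c "
from bench import env
print(env.job_done())"
```

```text
clock: 22.1
ee_pos: [0.6142, 0.4542, 0.4505]
tool_rot: [0.563, 0.434, -0.547, 0.442]
wrist_force: [0.1, -0.2, -0.3]
width: 0.502
the job is handed in; nothing more can be done
None
```

The red hoop is hanging in the hook's seat, upright and still. I handed the job in at about 22 s with the gripper clear of everything.

I lifted the hoop out of the cradle by the rim, passed it over the tip and lowered it until it bore on the arm at roughly 2 to 3 N. I then slid it under the guard until it met the rear stop, felt as about 2 N of push-back, eased off, let go and backed away.

**Last checks:**
- **Position:** the top view puts the rim at about stand x = +1 to +2 mm, which is inside the seat and against the stop.
- **At rest:** two pictures a fraction of a second apart showed no movement at the hook.
- **Bystanders:** the bauble, jar and pot look unmoved. I judged that by eye and did not measure it.

**Checks that disagreed:**
- **Hump not felt:** I expected a rise of several newtons at the hump and then a drop, but the bearing force stayed at about 1.5 to 3 N throughout. That the hoop crossed the hump rests on the pictures and the contact with the stop.
- **Forces between readings:** I read the force only between small steps, so short peaks could have gone unseen. Every reading was far below 15 N.
- **Slip in the grip:** the hoop turned about 3 degrees in the fingers during the lift and carry. I partly corrected for this, leaving it about 4 mm to one side before release.
- **Height estimates:** the camera heights read about 4 to 6 mm low against the known post height, so I found the arm's height by feel.

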